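# Sort the bit tubes and hold the sprung bin cover at its marker

### The arm

A 6-joint arm with a two-finger parallel gripper is mounted at the origin on a cart in front of the work surface, level with it; the furniture and walls round the work are solid. World frame = base frame: x ahead of the robot, y to its left, z up, the work surface at z = 0. Lengths are in m, angles in degrees, forces in N, time in s.
With the tool pointing down it reaches from about 0.35 to 0.875 m from the base axis. Payload 4.2 kg.
Tool frame: the origin (TCP) lies on the centre line of the jaws, within the pads' length; the fingertips stand 17 mm ahead of it and the grasp point (between the pads) lies 2 mm behind it; z points along the fingers, y is the direction in which the jaws open and shut (so a half turn about z gives the same grasp; the last joint's range is limited). The gripper opens to 87 mm and grips with 3 to 60 N. Pads are 19 mm wide; open, the fingers measure 117 mm over their backs; the gripper's body (75 mm by 190 mm) begins 51 mm behind the grasp point.
Start: joints at [-61.043, 22.042, 0.453, 0, -68.411, -14.817], TCP at [0.153, -0.606, 0.211] pointing down, gripper open.
Joint ranges: [-179.83, 179.83], [-69.29, 118.12], [-61.27, 80.66], [-181.25, 117.63], [-171.15, -9.14], [-177.46, 177.46]. Speed limits (degrees/s): [159.86, 159.86, 180, 180, 180, 180].

### API

Orientations are given as a 3x3 rotation matrix whose columns are the frame's x, y, z axes.
In Python, from station import * gives the robot as it stands.
- The arm moves only by the tool play_rows, never from a script. Its argument "targets" is a list that holds one entry, the list of rows, each a list of 5 numbers: the closure, from 0 (fully open) to 1 (shut), then the shift along the world's x, y, z in m, then the turn about the world's z in rad. In form: [[[gripper, x, y, z, twist], ...]]. A call has 1 to 5 rows; each row is the pose to reach, as a shift and turn from the pose commanded when the call began; what a row does not reach only later rows make up. A row lasts 1/12 s, in which the tool goes at most 41.7 mm and 7.16 degrees, less where a joint would pass 70% of its speed; a pose out of reach is approached as far as the arm can. A call with a gripper value outside its range is refused whole. The fingers move at their own pace and stop on an object; the grip force is fixed at half the most. Time passes only in rows, so rows that repeat a pose let the fingers close. It gives the time, the measured TCP pose, the force and the opening at its end, in the units of the state.
- sense(): the state, without advancing time (a new reading comes with each control period).
- capture(name): name is "scene" or "top" or "wrist"; returns the picture (420x560x3 uint8, blue, green, red); there is no depth.
- get_calibration(name): a dict with "camera_matrix" (3x3 intrinsics, pixels), "T" (4x4, takes a point from camera to world coordinates). Camera axes: x right, y up, looking along -z (the intrinsics and any distortion apply to the point x, -y, -z); pixel columns grow to the right and rows downward; lengths in m; the calibration is good to about 2 mm. A picture is of the moment at which its call begins: read the wrist's pose just before it. get_calibration takes no time and is no camera call; for the wrist camera it gives the pose at the moment of the call.
- finish_job(): hands the job in, once; it reports no verdict.
The state is a dict: "time_s": time; "joints": joint angles; "joint_velocities": joint speeds; "effort": joint torques, N m; "tcp_pos": TCP position; "ee_rot": TCP orientation; "wrist_force": force on the tool from outside, world axes, zero at the start; "moment": the same for the moment, N m; "gripper_width": opening from 0.0 (shut) to 1.0 (fully open).
Only numpy, scipy, OpenCV 4.12 (cv2) and the standard library are available. Lean on these libraries where they do the work, as an engineer would, in place of code of your own. Each camera call takes 0.05 s, during which the arm holds its last target. There are 200 camera calls.

### The job

Put the drill-bit tubes away by cap colour, the two red-capped ones in the red bin and the blue-capped one in the blue bin. Then pull the sprung cover over the bins by its black grip bar until its red pointer is level with the yellow marker, and keep holding it there: it springs back if released, so finish while still holding the bar. Leave the marker as it is set, and do not disturb the tape measure, roll of masking tape or plane.

Things in the scene. Friction and masses are not known exactly. Their poses are not given: they have to be found in the camera images.
- bin_unit: fixed grey bin unit. Origin: on the bench under the middle of the two bins, whose centres are 54 mm to its left and right. x points away from the robot to the spring housing behind the bins, y left, z up. Side rails at y = +-112 mm, tops 56 mm high. The steel cover plate (top 52 mm high) lies over the housing when open, front edge at x = 44 mm.
- red_bin: red open plastic bin, 86 mm (x) x 104 mm (y) outside, 42 mm high, walls and floor 3 mm thick, fixed in the unit with its axes along the unit's. Origin: centre of its underside, 4 mm above the bench; rim 46 mm above the bench. It may be the left or the right one of the two bins.
- blue_bin: blue open plastic bin, 86 mm (x) x 104 mm (y) outside, 42 mm high, walls and floor 3 mm thick, fixed in the unit with its axes along the unit's. Origin: centre of its underside, 4 mm above the bench; rim 46 mm above the bench. It may be the left or the right one of the two bins.
- red_tube_1_mid (a point): square plastic drill-bit tube with a red cap on one end, 62 x 18 x 18 mm, 25 to 60 g, lying on the bench. This point is its centre, 9 mm above the bench; its own x axis runs along the tube toward the cap, z is up. Pinch it across its 18 mm width.
- red_tube_2_mid (a point): square plastic drill-bit tube with a red cap on one end, 62 x 18 x 18 mm, 25 to 60 g, lying on the bench. This point is its centre, 9 mm above the bench; its own x axis runs along the tube toward the cap, z is up. Pinch it across its 18 mm width.
- blue_tube_mid (a point): square plastic drill-bit tube with a blue cap on one end, 62 x 18 x 18 mm, 25 to 60 g, lying on the bench. This point is its centre, 9 mm above the bench; its own x axis runs along the tube toward the cap, z is up. Pinch it across its 18 mm width.
- cover: the steel cover with its grip bar. Axes as the unit's; origin at the unit's origin when open, moving along the unit's -x as it is pulled, up to a stop at 135 mm (10 to 40 mm past the marker). Nothing latches it: a spring pulls it back with 3 N when open plus 0.5 N for each 10 mm of pull (about 8.5 N at the marker).
- grip (a point): middle of the black upright grip bar on the cover, 74 mm above the bench. The bar is 14 mm thick along the unit's x, 50 mm wide along y and stands 40 mm above the plate (52 to 92 mm above the bench), on a 26 x 62 mm foot 4 mm high. It can be pinched across its thickness from above; it is 74 mm behind the unit's origin when open.
- pointer (a point): tip of the red pointer on the cover's left side, 60 mm above the bench, at the same x (in the unit's frame) as the middle of the grip bar; moves with the cover
- mark (a point): top of the yellow marker clip on the outside of the left rail, 60 mm above the bench, set at a different place each time, 95 to 125 mm of cover travel from the open position. Axes as the unit's: the cover is at the marker when the pointer and this point have the same x in the unit's frame
- tape_measure: yellow tape measure, 38 x 97 x 66 mm, loose, stays where it is; origin: centre of its underside
- masking_tape: flat-lying roll of masking tape, 104 mm across, 25 mm high, loose, stays where it is; origin: centre of its underside
- block_plane: hand plane, 52 x 165 x 70 mm, loose, stays where it is; origin: centre of its underside
There are look-alikes about, which are no part of the job. There is more than one size of the blue_bin; the one meant has the size given above.

How it is judged:
By the outcome, as a careful person would: the job done as asked, in the order asked, and still so for the second after the job is handed in, while the arm keeps its last pose, push and grip.
It also fails if it takes over 72 s, if anything falls off the work surface, if the arm or the gripper's body presses on something with over 40 N, if the wrist force passes 120 N, or if a joint passes its speed limit or range.

## Working session

There is one attempt and no reset: what is moved stays moved. The work goes in short steps, Python scripts to look and compute and a tool call to move; the robot and the scene stay as the last step left them, time stands still between calls to the robot, and variables do not carry over. Pictures are saved under pics/ and viewed, on a budget of 10 in all, crops included, one or two more only if the job needs it, and the job is handed in when it is done.

Besides the shell and the picture viewer there is one more tool, called after "Request:" as a command line: name --argument value ..., lists and objects as JSON in quotes. play_rows: Moves the arm, as the interface text tells. Its arguments: {"type":"object","properties":{"targets":{"type":"array","items":{"type":"array","items":{"type":"array","items":{"type":"number"}}}}},"required":["targets"]}

```bash
mkdir -p pics; ls; cat > h.py <<'E'
from station import *
import numpy as np, cv2
def ray(cal,u,v):
    K=np.array(cal["camera_matrix"]);T=np.array(cal["T"])
    d=np.linalg.solve(K,[u,v,1.]);d=T[:3,:3]@np.array([d[0],-d[1],-d[2]])
    return T[:3,3],d
def onz(cal,u,v,z):
    o,d=ray(cal,u,v);return o+d*(z-o[2])/d[2]
def tri(c1,p1,c2,p2):
    o1,d1=ray(c1,*p1);o2,d2=ray(c2,*p2)
    s=np.linalg.lstsq(np.c_[d1,-d2],o2-o1,rcond=None)[0]
    a=o1+s[0]*d1;b=o2+s[1]*d2
    return (a+b)/2,np.linalg.norm(a-b)
def proj(cal,P):
    K=np.array(cal["camera_matrix"]);T=np.array(cal["T"])
    p=T[:3,:3].T@(np.array(P)-T[:3,3]);q=K@np.array([p[0],-p[1],-p[2]]);return q[:2]/q[2]
E
python3 - <<'E'
from h import *
np.set_printoptions(precision=4,suppress=True)
for n in("scene","top"):
    c=get_calibration(n);print(n,{k:np.array(v) for k,v in c.items()})
    im=capture(n);cv2.imwrite(f"pics/{n}0.png",im)
    cv2.imwrite(f"pics/{n}0x.png",cv2.resize(im,(800,600),interpolation=cv2.INTER_CUBIC))
print(sense())
E
```

```text
pics
scene {'camera_matrix': array([[452.8349,   0.    , 281.715 ],
       [  0.    , 452.8349, 212.4573],
       [  0.    ,   0.    ,   1.    ]]), 'T': array([[ 0.7007,  0.3777, -0.6053, -0.1265],
       [-0.7135,  0.3701, -0.595 , -0.6619],
       [-0.0007,  0.8488,  0.5288,  0.724 ],
       [ 0.    ,  0.    ,  0.    ,  1.    ]])}
top {'camera_matrix': array([[493.2659,   0.    , 286.0365],
       [  0.    , 493.2659, 201.9327],
       [  0.    ,   0.    ,   1.    ]]), 'T': array([[-0.0243,  0.9962, -0.0841,  0.4803],
       [-0.9995, -0.026 , -0.0197,  0.0253],
       [-0.0218,  0.0836,  0.9963,  1.3944],
       [ 0.    ,  0.    ,  0.    ,  1.    ]])}
{'time_s': 0.1, 'joints': array([-61.0432,  22.0861,   0.3872,  -0.0255, -68.4095, -14.8185]), 'joint_velocities': array([-0.0653, -0.1181,  0.1043,  0.1268, -0.0443, -0.0481]), 'effort': array([ -0.    , -39.1689,  18.7936,   4.2319,   0.0135,  -0.0001]), 'tcp_pos': array([ 0.1526, -0.6055,  0.2105]), 'ee_rot': array([[-0.9697, -0.2441, -0.0006],
       [-0.2441,  0.9697,  0.0019],
       [ 0.0001,  0.0019, -1.    ]]), 'wrist_force': array([ 0.0067, -0.7828,  0.2654]), 'moment': array([-0.0442, -0.0168, -0.0118]), 'gripper_width': 0.9996993793568625}
```

View pics/top0x.png

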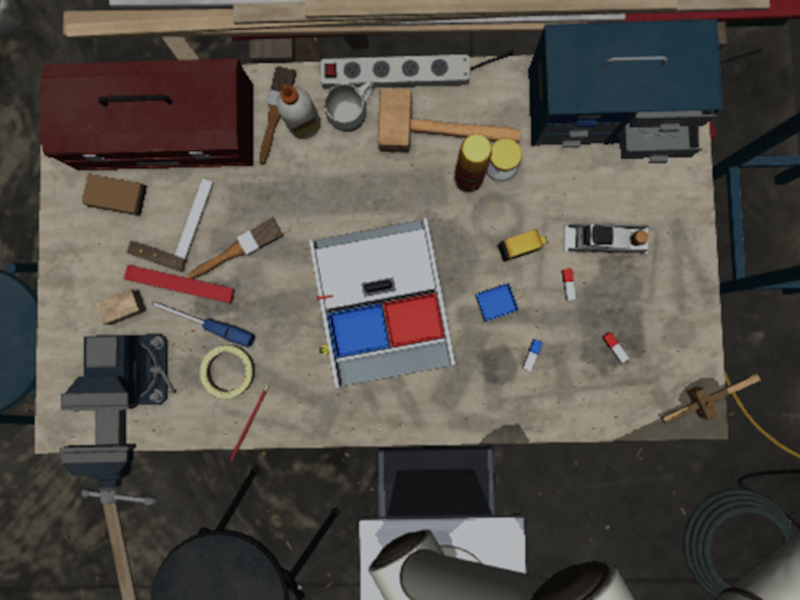

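View pics/scene0x.png

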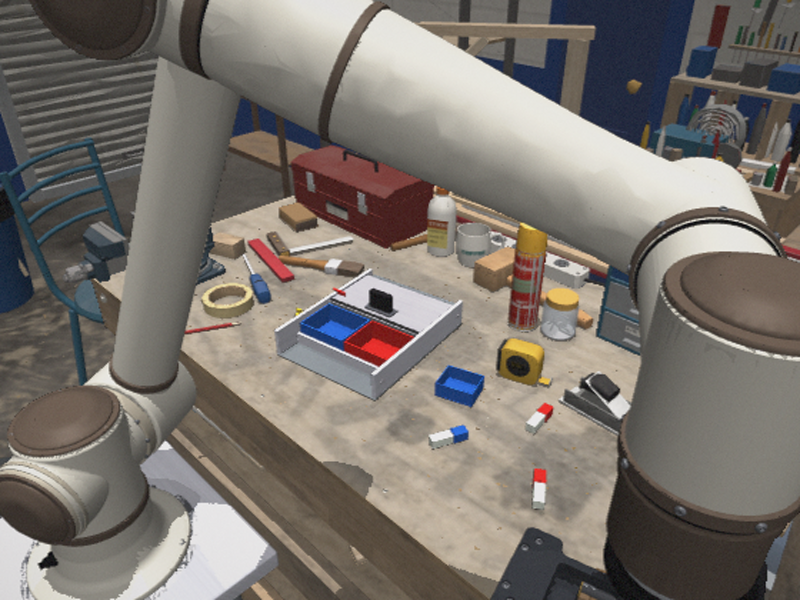

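The top view (scaled 800x600) shows these positions:
- Bins: blue at (359,331) on the left, red at (414,320) on the right.
- Decoy: a smaller blue bin at (497,302).
- Tubes: red at (569,284) and (615,348), blue at (533,355).
- Cover: grip (378,286), pointer (323,297), marker (324,350).

The scene view shows the same things.

```bash
cat > m.py <<'E'
from h import *
np.set_printoptions(precision=4,suppress=True)
s=1/1.42857
T=cv2.imread("pics/top0.png");S=cv2.imread("pics/scene0.png")
ct=get_calibration("top");cs=get_calibration("scene")
def masks(im):
    h=cv2.cvtColor(im,cv2.COLOR_BGR2HSV);H,Sa,V=cv2.split(h)
    return dict(red=((H<8)|(H>172))&(Sa>150)&(V>70),blue=(H>100)&(H<128)&(Sa>140)&(V>70),
      white=(Sa<45)&(V>150),yellow=(H>22)&(H<36)&(Sa>140)&(V>90),black=(V<50))
mt=masks(T);ms=masks(S)
def blob(m,p,r=25):
    u,v=[int(round(a*s)) for a in p]
    w=np.zeros(m.shape,np.uint8);w[max(0,v-r):v+r,max(0,u-r):u+r]=m[max(0,v-r):v+r,max(0,u-r):u+r]
    n,l,st,c=cv2.connectedComponentsWithStats(w)
    ok=[i for i in range(1,n) if st[i,4]>=4]
    i=min(ok,key=lambda i:np.hypot(*(c[i]-[u,v])) - 0.02*st[i,4])
    return c[i],st[i,4],l==i
if __name__=="__main__":
    for n,col,a,wa,b,wb in(("r1","red",(568,273),(571,292),(544,411),(532,424)),("r2","red",(609,340),(621,354),(540,475),(540,496)),("b","blue",(536,347),(531,362),(460,433),(438,440))):
        c1,a1,l1=blob(mt[col],a,12);w1,aw1,k1=blob(mt["white"],wa,12);c2,a2,l2=blob(ms[col],b,14);w2,aw2,k2=blob(ms["white"],wb,14)
        pts=np.argwhere(l1|k1)[:,::-1].astype(np.float32);R=cv2.minAreaRect(pts)
        C=onz(ct,*R[0],.018)
        pc=onz(ct,*c1,.018);pw=onz(ct,*w1,.018);d=pc-pw
        sc=cv2.minAreaRect(np.argwhere(l2|k2)[:,::-1].astype(np.float32))
        print(n,a1,aw1,a2,aw2,"rect",R,"ctr@18",C,"yaw",np.degrees(np.arctan2(d[1],d[0])),"tri rectc",tri(ct,R[0],cs,sc[0]),"tricap",tri(ct,c1,cs,c2))
    for n,col,a,b in(("pointer","red",(321,297),(338,292)),("mark","yellow",(324,350),(300,312))):
        c1,a1,_=blob(mt[col],a,10);c2,a2,_=blob(ms[col],b,10)
        print(n,c1,a1,c2,a2,"z60",onz(ct,*c1,.06),"tri",tri(ct,c1,cs,c2))
    for n,col,a,b in(("blue","blue",(359,331),(333,324)),("red","red",(414,320),(380,342)),("decoy","blue",(497,302),(460,385))):
        c1,a1,l=blob(mt[col],a,32);q=cv2.minAreaRect(np.argwhere(l)[:,::-1].astype(np.float32))
        bx=np.array([onz(ct,*p,.046) for p in cv2.boxPoints(q)])
        print(n,c1,a1,"corners46",bx[:,:2].tolist(),"ctr",bx.mean(0))
    c1,a1,l=blob(mt["black"],(378,286),20);c2,a2,l2=blob(ms["black"],(381,300),20);print("grip",c1,a1,cv2.minAreaRect(np.argwhere(l)[:,::-1].astype(np.float32)),onz(ct,*c1,.08),"tri",tri(ct,c1,cs,c2))
E
python3 m.py
python3 -c "
import cv2
t=cv2.imread('pics/top0.png')[145:280,200:460]
cv2.imwrite('pics/tcrop.png',cv2.resize(t,(780,405),interpolation=cv2.INTER_CUBIC))"
```

```text
r1 54 67 65 600 rect ((398.0299987792969, 198.70997619628906), (21.213205337524414, 6.363961219787598), 81.8698959350586) ctr@18 [ 0.5973 -0.26    0.018 ] yaw 8.18375471286049 tri rectc (array([ 0.5946, -0.2588, -0.0022]), np.float64(0.013597401291666122)) tricap (array([ 0.6167, -0.2603,  0.0121]), np.float64(0.0019167348225464695))
r2 62 66 74 127 rect ((430.62005615234375, 242.66001892089844), (22.600000381469727, 6.600000381469727), 53.13010025024414) ctr@18 [ 0.4731 -0.3443  0.018 ] yaw 34.73796560544493 tri rectc (array([ 0.4734, -0.3464,  0.0117]), np.float64(0.0008567978847973125)) tricap (array([ 0.488 , -0.336 ,  0.0146]), np.float64(0.0009157663585170479))
b 55 65 97 384 rect ((372.5000305175781, 248.50001525878906), (6.324554920196533, 21.50348663330078), 18.434947967529297) ctr@18 [ 0.4609 -0.1837  0.018 ] yaw -21.54330448441764 tri rectc (array([ 0.4576, -0.1818,  0.0096]), np.float64(0.008940291680176897)) tricap (array([ 0.4784, -0.1922,  0.0085]), np.float64(0.0012015159722211562))
pointer [223.6667 208.1667] 6 [237.25 203.75] 16 z60 [0.5804 0.2217 0.06  ] tri (array
[... 461 characters left out ...]
223.6408] 1186 corners46 [[0.5690553030409448, 0.10265697005890659], [0.5858722809610971, 0.00030094397311171417], [0.5003186631761746, -0.013515218506040663], [0.4835569275127727, 0.08826913708421669]] ctr [0.5347 0.0444 0.046 ]
decoy [347.0813 211.3187] 480 corners46 [[0.5801738031413746, -0.07520982366109602], [0.5996620738213088, -0.1389803143434308], [0.5483020684978697, -0.15400179574278763], [0.5288949670515088, -0.0904449193102852]] ctr [ 0.5643 -0.1147  0.046 ]
grip [264.1651 199.9541] 109 ((264.1922912597656, 199.96153259277344), (5.88348388671875, 18.43491554260254), 78.69007110595703) [0.5981 0.1097 0.08  ] tri (array([0.5987, 0.1104, 0.0717]), np.float64(0.00048811941327958457))
```

View pics/tcrop.png

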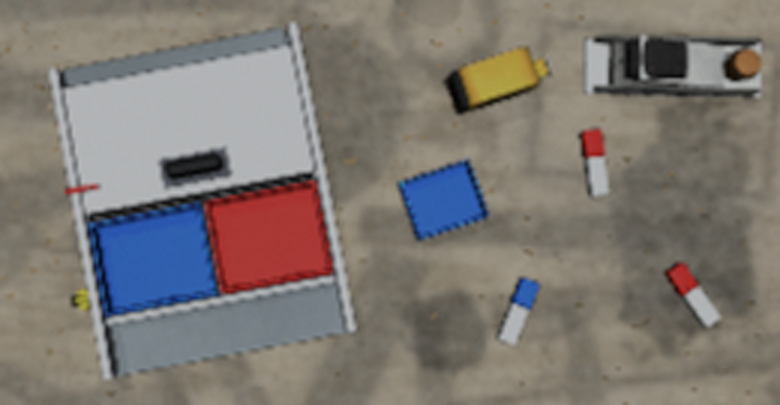

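Request:
play_rows --targets '[[[0, 0.032, 0.026, 0, 0.07], [0, 0.064, 0.052, 0, 0.14], [0, 0.096, 0.078, 0, 0.21], [0, 0.128, 0.104, 0, 0.28], [0, 0.16, 0.13, 0, 0.36]]]'

```text
time_s: 0.52
tcp_pos: [0.3136, -0.4744, 0.211]
ee_rot: [[-0.82, -0.573, -0.001], [-0.573, 0.82, 0.001], [0.0, 0.001, -1.0]]
wrist_force: [1.0, -0.4, 0.0]
gripper_width: 1.002
```

Request:
play_rows --targets '[[[0, 0.032, 0.026, 0, 0], [0, 0.064, 0.052, 0, 0], [0, 0.096, 0.078, 0, 0], [0, 0.128, 0.104, 0, 0], [0, 0.15, 0.131, 0, 0]]]'

```text
time_s: 0.93
tcp_pos: [0.4649, -0.3434, 0.2109]
ee_rot: [[-0.821, -0.571, -0.0], [-0.571, 0.821, 0.0], [0.0, 0.0, -1.0]]
wrist_force: [0.2, -0.7, 0.9]
gripper_width: 1.003
```

```bash
python3 - <<'E'
from h import *
np.set_printoptions(precision=4,suppress=True)
s=sense();print(s["time_s"],s["tcp_pos"],s["ee_rot"],s["joints"])
c=get_calibration("wrist");im=capture("wrist");cv2.imwrite("pics/w0.png",im)
import pickle;pickle.dump(c,open("pics/w0.pkl","wb"));print(np.array(c["camera_matrix"]),np.array(c["T"]))
for p in [(.4731,-.3443,.018),(.597,-.26,.018),(.461,-.184,.018)]:print(proj(c,p))
E
```

```text
0.9333 [ 0.4649 -0.3434  0.2109] [[-0.821  -0.571  -0.0001]
 [-0.571   0.821   0.0001]
 [ 0.0001  0.0001 -1.    ]] [-20.4007  17.4941  -6.4096  -0.0009 -66.103  -34.7798]
[[314.6778   0.     274.4179]
 [  0.     314.6778 210.2695]
 [  0.       0.       1.    ]] [[-0.5716 -0.7815 -0.2499  0.3967]
 [ 0.8205 -0.5446 -0.1737 -0.3924]
 [-0.0004 -0.3044  0.9526  0.3847]
 [ 0.      0.      0.      1.    ]]
[271.0574 188.8152]
[270.1863 297.4792]
[379.7528 251.141 ]
```

View pics/w0.png

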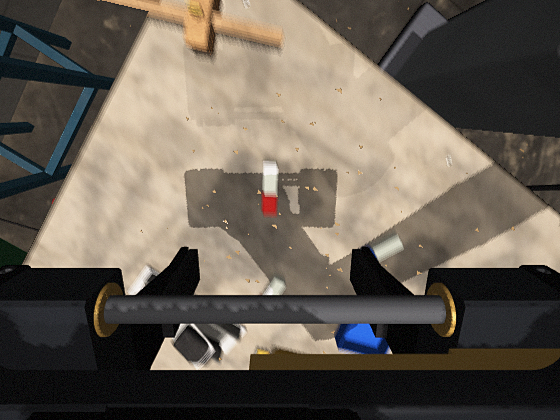

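Wrist view: tube r2 at (270,188), cap down at (270,205), lined up with the jaws; this matches the prediction (271,189). Next I measure it.

```bash
cat > w.py <<'E'
from h import *
np.set_printoptions(precision=4,suppress=True)
def tube(im,c,near,col,other=None):
    "tube near world point: cap and body blobs in the wrist picture; returns centre at z=.018 and yaw"
    H,S,V=cv2.split(cv2.cvtColor(im,cv2.COLOR_BGR2HSV))
    u,v=proj(c,near).astype(int);r=45
    cap=(((H<8)|(H>172)) if col=="red" else ((H>100)&(H<128)))&(S>120)&(V>40)
    wh=(S<40)&(V>90)
    w=np.zeros(H.shape,np.uint8);w[max(0,v-r):v+r,max(0,u-r):u+r]=1
    k=[]
    for m in(cap,wh):
        n,l,st,ce=cv2.connectedComponentsWithStats((m&(w>0)).astype(np.uint8))
        ref=[u,v] if not k else k[0][0]
        i=min((i for i in range(1,n) if st[i,4]>40),key=lambda i:np.hypot(*(ce[i]-ref)));k.append((ce[i],l==i,st[i,4]))
    R=cv2.minAreaRect(np.argwhere(k[0][1]|k[1][1])[:,::-1].astype(np.float32))
    a,b=onz(c,*k[0][0],.018),onz(c,*k[1][0],.018)
    box=np.array([onz(c,*p,.018)[:2] for p in cv2.boxPoints(R)])
    print("areas",k[0][2],k[1][2],"rect",R,"ctr18",box.mean(0),"sides mm",1e3*np.linalg.norm(box[0]-box[1]),1e3*np.linalg.norm(box[1]-box[2]),"yaw",np.degrees(np.arctan2(*(a-b)[1::-1])))
    return k[0][0],R
E
python3 - <<'E'
from w import *
import pickle,m
c=pickle.load(open("pics/w0.pkl","rb"));im=cv2.imread("pics/w0.png")
cp,R=tube(im,c,(.473,-.344,.018),"red")
ct=get_calibration("top");q,_,_=m.blob(m.mt["red"],(609,340),12)
print("tri cap",tri(ct,q,c,cp),"tri mid",tri(ct,(430.6,242.66),c,R[0]))
E
```

```text
areas 307 478 rect ((269.32720947265625, 187.9933624267578), (16.257211685180664, 54.38287353515625), 2.2025980949401855) ctr18 [ 0.4742 -0.3461] sides mm 66.83026895724986 18.934461283685142 yaw 32.320208661085694
tri cap (array([ 0.4892, -0.3348,  0.0213]), np.float64(0.0034818876855987405)) tri mid (array([ 0.4737, -0.3457,  0.0139]), np.float64(0.0013759142274515704))
```

Request:
play_rows --targets '[[[0, 0.009, -0.002, -0.03, -0.01], [0, 0.009, -0.002, -0.07, -0.02], [0, 0.009, -0.002, -0.105, -0.02], [0, 0.009, -0.002, -0.14, -0.02], [0, 0.009, -0.002, -0.165, -0.02]]]'

```text
time_s: 1.4
tcp_pos: [0.4698, -0.346, 0.0429]
ee_rot: [[-0.833, -0.553, -0.004], [-0.553, 0.833, 0.002], [0.002, 0.004, -1.0]]
wrist_force: [0.3, 0.6, -0.7]
gripper_width: 1.002
```

Request:
play_rows --targets '[[[0, 0, 0, -0.015, 0], [0, 0, 0, -0.026, 0], [0, 0, 0, -0.026, 0], [0.5, 0, 0, -0.026, 0], [1, 0, 0, -0.026, 0]]]'

```text
time_s: 1.82
tcp_pos: [0.4727, -0.3475, 0.0217]
ee_rot: [[-0.833, -0.554, 0.002], [-0.554, 0.833, -0.001], [-0.001, -0.002, -1.0]]
wrist_force: [0.3, 0.5, 1.4]
gripper_width: 0.922
```

Request:
play_rows --targets '[[[1, 0, 0, 0, 0], [1, 0, 0, 0, 0], [1, 0, 0, 0, 0], [1, 0, 0, 0, 0], [1, 0, 0, 0, 0]]]'

```text
time_s: 2.23
tcp_pos: [0.4719, -0.3471, 0.0209]
ee_rot: [[-0.833, -0.554, 0.001], [-0.554, 0.833, -0.0], [-0.0, -0.001, -1.0]]
wrist_force: [1.0, 0.4, 0.9]
gripper_width: 0.554
```

Request:
play_rows --targets '[[[1, 0, 0, 0, 0], [1, 0, 0, 0.02, 0], [1, 0, 0, 0.05, 0], [1, 0, 0, 0.08, 0], [1, 0, 0, 0.11, 0]]]'

```text
time_s: 2.65
tcp_pos: [0.4714, -0.3469, 0.1315]
ee_rot: [[-0.833, -0.554, -0.001], [-0.554, 0.833, 0.0], [0.001, 0.001, -1.0]]
wrist_force: [0.4, -0.6, -0.2]
gripper_width: 0.174
```

The fingers close at about 0.9 of full travel per second, so I lifted before they had closed and missed the tube. I'll reopen partway, go down again and wait longer.

Request:
play_rows --targets '[[[0.3, 0.002, 0.001, 0, 0], [0.3, 0.002, 0.001, 0, 0], [0.3, 0.002, 0.001, 0, 0], [0.3, 0.002, 0.001, 0, 0], [0.3, 0.002, 0.001, -0.03, 0]]]'

```text
time_s: 3.07
tcp_pos: [0.477, -0.348, 0.1044]
ee_rot: [[-0.832, -0.555, 0.009], [-0.555, 0.832, -0.005], [-0.004, -0.009, -1.0]]
wrist_force: [0.6, -0.5, 1.2]
gripper_width: 0.463
```

```bash
python3 - <<'E'
from w import *
s=sense();print(s["time_s"],s["tcp_pos"],s["gripper_width"])
c=get_calibration("wrist");im=capture("wrist");cv2.imwrite("pics/w1.png",im)
tube(im,c,(.473,-.346,.018),"red")
print(proj(c,(.473,-.346,.018)))
E
```

```text
3.0667 [ 0.477  -0.348   0.1044] 0.46313041915384073
areas 555 790 rect ((279.0, 202.5), (71.0, 20.0), 90.0) ctr18 [ 0.4708 -0.35  ] sides mm 16.619787131930345 63.838199649442885 yaw 32.60601903273104
[281.4082 208.332 ]
```

Request:
play_rows --targets '[[[0.3, 0, -0.001, -0.02, 0], [0.3, 0, -0.001, -0.045, 0], [0.3, 0, -0.001, -0.065, 0], [0.3, 0, -0.001, -0.08, 0], [0.3, 0, -0.001, -0.08, 0]]]'

```text
time_s: 3.53
tcp_pos: [0.47, -0.3454, 0.0158]
ee_rot: [[-0.833, -0.553, -0.01], [-0.553, 0.833, 0.005], [0.006, 0.009, -1.0]]
wrist_force: [-0.2, 0.9, -0.3]
gripper_width: 0.695
```

Request:
play_rows --targets '[[[1, 0, 0, 0, 0], [1, 0, 0, 0, 0], [1, 0, 0, 0, 0], [1, 0, 0, 0, 0], [1, 0, 0, 0, 0]]]'

```text
time_s: 3.95
tcp_pos: [0.4742, -0.3472, 0.0215]
ee_rot: [[-0.833, -0.554, 0.002], [-0.554, 0.833, -0.001], [-0.001, -0.001, -1.0]]
wrist_force: [-0.0, 0.5, -0.6]
gripper_width: 0.405
```

Request:
play_rows --targets '[[[1, 0, 0, 0, 0], [1, 0, 0, 0, 0], [1, 0, 0, 0, 0], [1, 0, 0, 0, 0], [1, 0, 0, 0, 0]]]'

```text
time_s: 4.37
tcp_pos: [0.4737, -0.347, 0.0205]
ee_rot: [[-0.833, -0.554, 0.0], [-0.554, 0.833, -0.0], [-0.0, -0.0, -1.0]]
wrist_force: [0.0, 0.3, 0.0]
gripper_width: 0.044
```

Request:
play_rows --targets '[[[1, 0, 0, 0, 0], [1, 0, 0, 0.02, 0], [1, 0, 0, 0.05, 0], [1, 0, 0, 0.08, 0], [1, 0, 0, 0.12, 0]]]'

```text
time_s: 4.78
tcp_pos: [0.4721, -0.3462, 0.1396]
ee_rot: [[-0.833, -0.553, -0.005], [-0.553, 0.833, 0.002], [0.003, 0.005, -1.0]]
wrist_force: [0.4, -0.3, -0.8]
gripper_width: 0.004
```

```bash
python3 - <<'E'
from w import *
s=sense();print(s["time_s"],s["tcp_pos"],s["gripper_width"])
c=get_calibration("wrist");im=capture("wrist")
try: tube(im,c,(.473,-.346,.018),"red")
except Exception as e: print(e)
g=proj(c,(.4735,-.346,.018));t=proj(c,s["tcp_pos"]);print(g,t,proj(c,s["tcp_pos"]+[0,0,-.017]))
w1=cv2.imread("pics/w1.png")
cv2.imwrite("pics/w2.png",np.hstack([cv2.resize(x,(400,300)) for x in(w1,im)]));cv2.imwrite("pics/w2f.png",im)
E
```

```text
4.7833 [ 0.4721 -0.3462  0.1396] 0.0037374872438913393
areas 455 644 rect ((273.0, 198.5), (65.0, 18.0), 90.0) ctr18 [ 0.4727 -0.3485] sides mm 16.979630700546377 65.70199367649718 yaw 32.82321964734471
[274.7007 201.5903] [276.6557 254.8072] [276.3731 243.5322]
```

View pics/w2.png

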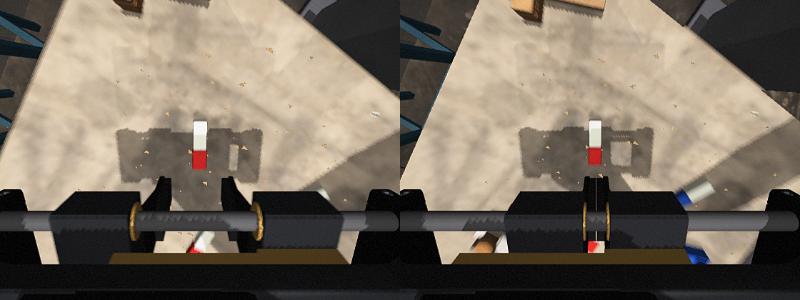

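The tube hasn't moved, though the fingers closed right over it, so they must have passed above it. I'll check where the fingertips really are with the scene camera and with projected points.

```bash
python3 - <<'E'
from w import *
s=sense();print(s["time_s"],s["tcp_pos"],s["joints"])
c=get_calibration("wrist");w=capture("wrist");cs=get_calibration("scene");sc=capture("scene")
p=s["tcp_pos"];R=s["ee_rot"]
cv2.imwrite("pics/s3.png",sc);cv2.imwrite("pics/w3.png",w)
u,v=proj(cs,p).astype(int);print("scene tcp",proj(cs,p),"tip",proj(cs,p+R@[0,0,.017]))
for im,cc in((w,c),(sc,cs)):
    for q,col in(((0,0,0),(0,255,0)),((0,0,.017),(255,0,255)),((.0095,0,.017),(255,255,0)),((-.0095,0,.017),(0,255,255))):
        cv2.circle(im,tuple(int(round(x)) for x in proj(cc,p+R@q)),1,col,-1)
a=cv2.resize(sc[max(0,v-60):v+60,u-65:u+65],(650,600),interpolation=cv2.INTER_NEAREST)[:600,:400*2]
b=cv2.resize(w[180:300,260:290],(150,600),interpolation=cv2.INTER_NEAREST)
cv2.imwrite("pics/c3.png",np.hstack([a,b]));print(u-65,v-60)
E
```

```text
4.8333 [ 0.4773 -0.3496  0.1503] [-20.4353  21.2593 -10.1436   0.2482 -57.844  -35.9437]
scene tcp [388.0888 288.3641] tip [387.1042 295.1254]
323 228
```

View pics/c3.png

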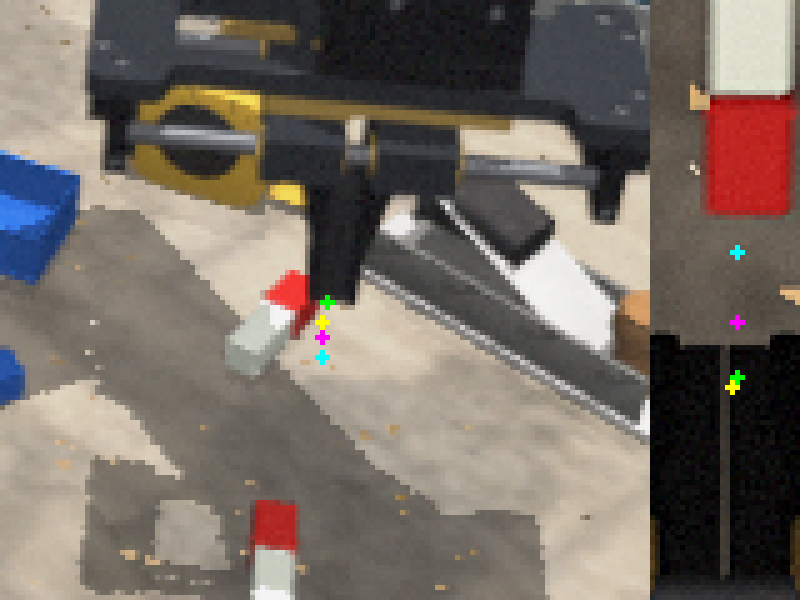

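```bash
python3 - <<'E'
from w import *
s=sense();c=get_calibration("wrist");cs=get_calibration("scene");R=s["ee_rot"]
for a in((391,288.6),(387.5,288),(394,288.6)):
  P,e=tri(cs,a,c,(274.8,248));print(P,e,"tool frame mm",1e3*R.T@(P-s["tcp_pos"]))
print(s["tcp_pos"],s["joints"],R)
E
```

```text
[ 0.4664 -0.3584  0.163 ] 0.0047860123839713565 tool frame mm [ 13.5673  -3.509  -18.598 ]
[ 0.4659 -0.3551  0.1616] 0.001518858297192829 tool frame mm [ 12.2214  -0.4167 -17.1507]
[ 0.466  -0.3617  0.1665] 0.00989586812936914 tool frame mm [ 15.7711  -6.0017 -22.0216]
[ 0.4759 -0.3481  0.1445] [-20.4339  21.5381 -10.5609   0.0438 -57.4053 -35.9431] [[-0.8325 -0.554   0.0079]
 [-0.5541  0.8325 -0.0036]
 [-0.0046 -0.0074 -1.    ]]
```

Request:
play_rows --targets '[[[0.5, 0, 0, 0, 0], [0.5, 0, 0, 0, 0], [0.5, 0, 0, 0, 0], [0.5, 0, 0, 0, 0], [0.5, 0, 0, 0, 0]]]'

```text
time_s: 5.35
tcp_pos: [0.4733, -0.3469, 0.1394]
ee_rot: [[-0.833, -0.554, -0.002], [-0.554, 0.833, 0.001], [0.001, 0.002, -1.0]]
wrist_force: [-0.2, 0.3, 1.2]
gripper_width: 0.301
```

Request:
play_rows --targets '[[[0.5, 0, 0, 0, 0], [0.5, 0, 0, 0, 0], [0.5, 0, 0, 0, 0], [0.5, 0, 0, 0, 0], [0.5, 0, 0, 0, 0]]]'

```text
time_s: 5.77
tcp_pos: [0.4737, -0.347, 0.1405]
ee_rot: [[-0.833, -0.554, -0.0], [-0.554, 0.833, -0.0], [0.0, -0.0, -1.0]]
wrist_force: [-0.2, -0.3, 0.4]
gripper_width: 0.497
```

```bash
python3 - <<'E'
from w import *
s=sense();c=get_calibration("wrist");w=capture("wrist");cs=get_calibration("scene");sc=capture("scene");s2=sense()
p=s["tcp_pos"];R=s["ee_rot"];print(p,s2["tcp_pos"],s["gripper_width"],s["joints"])
cv2.imwrite("pics/s4.png",sc);cv2.imwrite("pics/w4.png",w)
import pickle;pickle.dump((c,s),open("pics/w4.pkl","wb"))
h=s["gripper_width"]*.0435
for im,cc in((w,c),(sc,cs)):
  for sg in(-1,1):
    for q,col in(((0,sg*h,0),(0,255,0)),((0,sg*h,.017),(255,0,255)),((.0095,sg*h,.017),(255,255,0)),((-.0095,sg*h,.017),(0,255,255))):
        cv2.circle(im,tuple(int(round(x)) for x in proj(cc,p+R@q)),1,col,-1)
u,v=proj(cs,p).astype(int);print(u-40,v-60)
a=cv2.resize(sc[v-60:v+40,u-40:u+40],(400,500),interpolation=cv2.INTER_NEAREST)
b=cv2.resize(w[190:290,235:315],(400,500),interpolation=cv2.INTER_NEAREST)
cv2.imwrite("pics/c4.png",np.hstack([a,b]))
E
```

```text
[ 0.4737 -0.347   0.1405] [ 0.4737 -0.347   0.1405] 0.4968848790600108 [-20.4357  21.7844 -10.7983   0.0023 -57.4176 -35.9421]
345 232
```

View pics/c4.png

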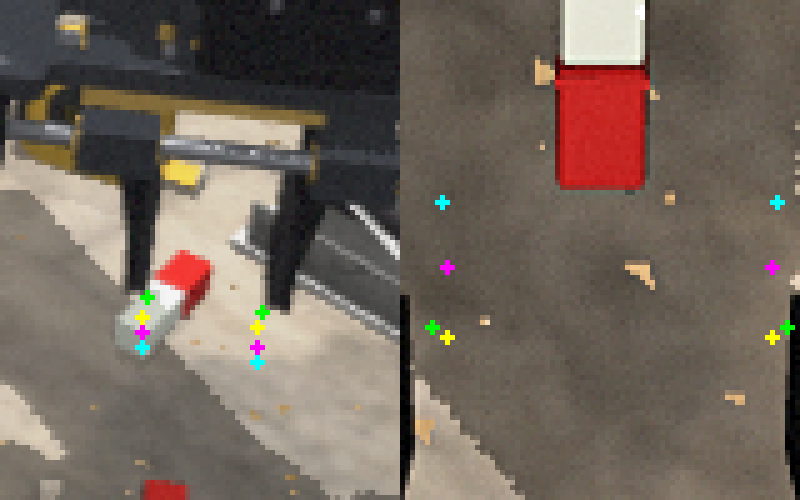

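```bash
python3 - <<'E'
from w import *
import pickle
c,s=pickle.load(open("pics/w4.pkl","rb"));cs=get_calibration("scene");R=s["ee_rot"];p=s["tcp_pos"]
for n,a,b in(("L",[(345+x/5,232+292/5) for x in(124,138,152)],(236,249)),("R",[(345+x/5,232+310/5) for x in(267,280,292)],(314,249))):
  for q in a:
    for bb in (b,(550-b[0],249)):
      P,e=tri(cs,q,c,bb);
      if e<.01:print(n,P,"err",e*1e3,"tool mm",1e3*R.T@(P-p))
print(proj(c,p+R@[.0095,.025,0]),proj(c,p+R@[.0095,.025,-.01]),proj(cs,p+R@[.0095,.025,0]),proj(cs,p+R@[.0095,-.025,0]))
E
```

```text
L [ 0.4567 -0.3274  0.1422] err 7.182887262053939 tool mm [ 3.2429 25.7338 -1.713 ]
L [ 0.4558 -0.3314  0.1467] err 2.649143882885776 tool mm [ 6.2043 22.9289 -6.2337]
L [ 0.4548 -0.3354  0.1513] err 1.8218032957172217 tool mm [  9.2547  20.1558 -10.8601]
R [ 0.481  -0.3704  0.147 ] err 0.27696243504872214 tool mm [  6.8475 -23.5508  -6.5504]
R [ 0.4819 -0.3726  0.1481] err 4.411829391152463 tool mm [  7.3419 -25.77    -7.6142]
R [ 0.4825 -0.3746  0.1492] err 8.720241851204461 tool mm [  7.9424 -27.7804  -8.7818]
[318.5205 240.3906] [320.8626 247.3586] [371.7358 294.2717] [398.8321 297.6915]
```

The fingertips sit about 6 mm behind the reported TCP, not 17 mm ahead of it, so I have to go roughly 20 mm lower. I'll descend in guarded steps and watch the wrist force.

Request:
play_rows --targets '[[[0.5, 0, -0.001, -0.03, 0], [0.5, 0, -0.001, -0.065, 0], [0.5, 0, -0.001, -0.095, 0], [0.5, 0, -0.001, -0.12, 0], [0.5, 0, -0.001, -0.13, 0]]]'

```text
time_s: 6.28
tcp_pos: [0.4713, -0.3469, 0.0068]
ee_rot: [[-0.833, -0.553, -0.006], [-0.553, 0.833, 0.003], [0.003, 0.006, -1.0]]
wrist_force: [-0.7, -0.4, 0.7]
gripper_width: 0.503
```

Request:
play_rows --targets '[[[0.5, 0, 0, -0.002, 0], [0.5, 0, 0, -0.004, 0], [0.5, 0, 0, -0.006, 0], [0.5, 0, 0, -0.006, 0], [0.5, 0, 0, -0.006, 0]]]'

```text
time_s: 6.7
tcp_pos: [0.4746, -0.3484, 0.0059]
ee_rot: [[-0.833, -0.554, 0.002], [-0.554, 0.833, -0.001], [-0.001, -0.002, -1.0]]
wrist_force: [0.0, -0.5, 0.3]
gripper_width: 0.5
```

```bash
python3 - <<'E'
from w import *
s=sense();c=get_calibration("wrist");w=capture("wrist");cs=get_calibration("scene");sc=capture("scene")
print(s["time_s"],s["tcp_pos"],s["wrist_force"])
u,v=proj(cs,s["tcp_pos"]).astype(int);cv2.imwrite("pics/s5.png",sc)
a=cv2.resize(sc[v-60:v+40,u-50:u+50],(500,500),interpolation=cv2.INTER_NEAREST);b=cv2.resize(w[190:290,245:305],(300,500),interpolation=cv2.INTER_NEAREST)
cv2.imwrite("pics/c5.png",np.hstack([a,b]))
E
```

```text
6.7 [ 0.4746 -0.3484  0.0059] [ 0.0437 -0.4974  0.2715]
```

View pics/c5.png

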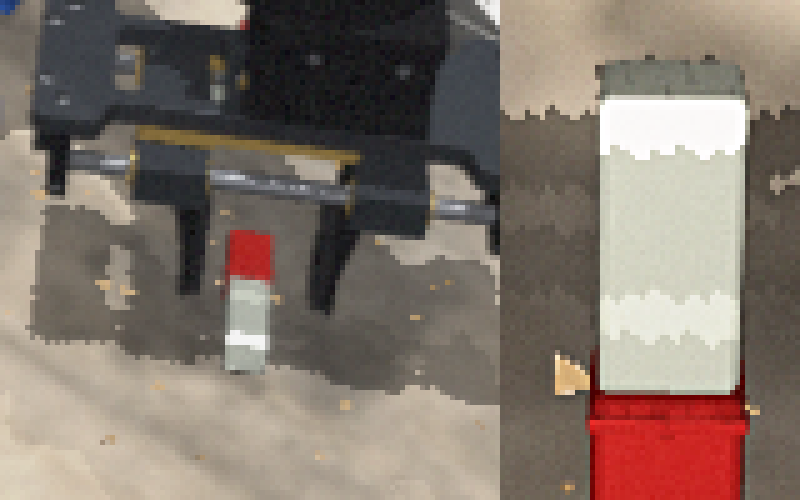

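The view shows the fingers straddling tube r2 and centred across it, with no contact yet. I'll go lower, keeping the force guard.

Request:
play_rows --targets '[[[0.5, 0, 0, -0.002, 0], [0.5, 0, 0, -0.004, 0], [0.5, 0, 0, -0.006, 0], [0.5, 0, 0, -0.006, 0], [0.5, 0, 0, -0.006, 0]]]'

```text
time_s: 7.22
tcp_pos: [0.4735, -0.348, -0.0019]
ee_rot: [[-0.833, -0.554, -0.001], [-0.554, 0.833, 0.0], [0.0, 0.001, -1.0]]
wrist_force: [0.4, -0.2, 0.6]
gripper_width: 0.499
```

Request:
play_rows --targets '[[[1, 0, 0, 0, 0], [1, 0, 0, 0, 0], [1, 0, 0, 0, 0], [1, 0, 0, 0, 0], [1, 0, 0, 0, 0]]]'

```text
time_s: 7.63
tcp_pos: [0.4737, -0.348, -0.0015]
ee_rot: [[-0.833, -0.554, -0.0], [-0.554, 0.833, 0.0], [0.0, 0.0, -1.0]]
wrist_force: [1.2, 0.8, 0.4]
gripper_width: 0.206
```

Request:
play_rows --targets '[[[1, 0, 0, 0, 0], [1, 0, 0, 0, 0], [1, 0, 0, 0, 0], [1, 0, 0, 0, 0], [1, 0, 0, 0, 0]]]'

```text
time_s: 8.05
tcp_pos: [0.4736, -0.348, -0.0015]
ee_rot: [[-0.833, -0.554, -0.0], [-0.554, 0.833, 0.0], [0.0, 0.0, -1.0]]
wrist_force: [0.3, 0.4, 1.2]
gripper_width: 0.202
```

Request:
play_rows --targets '[[[1, 0, 0, 0.02, 0], [1, 0, 0, 0.05, 0], [1, 0, 0, 0.08, 0], [1, 0, 0, 0.11, 0], [1, 0, 0, 0.13, 0]]]'

```text
time_s: 8.47
tcp_pos: [0.4747, -0.3487, 0.1316]
ee_rot: [[-0.832, -0.554, 0.004], [-0.554, 0.832, -0.002], [-0.002, -0.004, -1.0]]
wrist_force: [0.8, -0.6, -0.1]
gripper_width: 0.202
```

Request:
play_rows --targets '[[[1, 0.006, 0.036, 0, -0.04], [1, 0.012, 0.072, 0, -0.085], [1, 0.018, 0.108, 0, -0.13], [1, 0.024, 0.144, 0, -0.17], [1, 0.03, 0.18, 0, -0.21]]]'

```text
time_s: 8.88
tcp_pos: [0.5036, -0.1665, 0.1285]
ee_rot: [[-0.931, -0.366, 0.0], [-0.366, 0.931, 0.0], [-0.0, -0.0, -1.0]]
wrist_force: [0.4, -0.1, -0.5]
gripper_width: 0.198
```

Request:
play_rows --targets '[[[1, 0.007, 0.038, 0, -0.04], [1, 0.014, 0.076, 0, -0.085], [1, 0.02, 0.114, 0, -0.13], [1, 0.026, 0.15, 0, -0.17], [1, 0.033, 0.18, 0, -0.21]]]'

```text
time_s: 9.3
tcp_pos: [0.5366, 0.0144, 0.1286]
ee_rot: [[-0.986, -0.165, 0.0], [-0.165, 0.986, 0.0], [-0.0, 0.0, -1.0]]
wrist_force: [0.1, -0.7, -0.7]
gripper_width: 0.203
```

Request:
play_rows --targets '[[[1, 0, 0.01, 0, 0], [1, 0, 0.017, 0, 0], [1, 0, 0.017, 0, 0], [1, 0, 0.017, 0, 0], [1, 0, 0.017, 0, 0]]]'

```text
time_s: 9.72
tcp_pos: [0.5363, 0.0278, 0.1284]
ee_rot: [[-0.986, -0.165, -0.0], [-0.165, 0.986, -0.0], [0.0, -0.0, -1.0]]
wrist_force: [0.6, 0.1, -1.1]
gripper_width: 0.202
```

```bash
python3 - <<'E'
from w import *
s=sense();c=get_calibration("wrist");w=capture("wrist");cv2.imwrite("pics/w6.png",w)
print(s["time_s"],s["tcp_pos"],s["gripper_width"],s["joints"])
# predicted bin rim corners and marks
for q in((.5691,.1027),(.5859,.0003),(.5003,-.0135),(.4836,.0883)):cv2.circle(w,tuple(int(x) for x in proj(c,(*q,.046))),3,(0,255,0),-1)
for q in((.4817,.2141),(.5804,.2217)):cv2.circle(w,tuple(int(x) for x in proj(c,(*q,.06))),3,(255,0,255),1)
cv2.imwrite("pics/w6x.png",w)
E
```

```text
9.7167 [0.5363 0.0278 0.1284] 0.20179300949314927 [  20.2774   18.0025  -18.6707   -0.0003  -53.3557 -100.7932]
```

View pics/w6x.png

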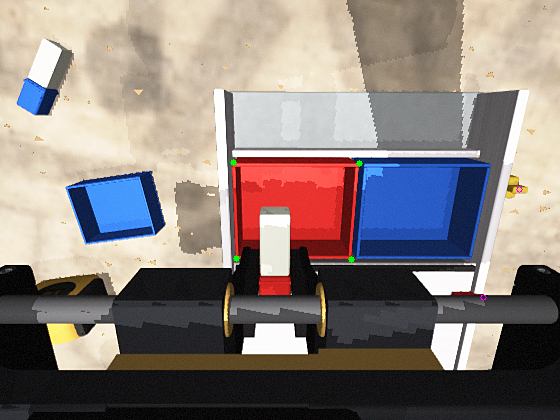

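Wrist view: the red bin's rim matches the predicted corners, and the tube is held over its right part at (275,245). I'll lower and release it.

Request:
play_rows --targets '[[[1, 0, 0, -0.03, 0], [1, 0, 0, -0.06, 0], [1, 0, 0, -0.085, 0], [1, 0, 0, -0.105, 0], [1, 0, 0, -0.114, 0]]]'

```text
time_s: 10.18
tcp_pos: [0.5347, 0.0273, 0.0118]
ee_rot: [[-0.986, -0.164, -0.005], [-0.164, 0.986, -0.001], [0.005, -0.001, -1.0]]
wrist_force: [-0.7, -0.3, 0.5]
gripper_width: 0.204
```

Request:
play_rows --targets '[[[1, 0, 0, 0, 0], [1, 0, 0, 0, 0], [0.68, 0, 0, 0, 0], [0.68, 0, 0, 0, 0], [0.68, 0, 0, 0, 0]]]'

```text
time_s: 10.6
tcp_pos: [0.5377, 0.0292, 0.0158]
ee_rot: [[-0.986, -0.166, 0.003], [-0.166, 0.986, 0.001], [-0.003, 0.0, -1.0]]
wrist_force: [0.0, 0.6, 0.6]
gripper_width: 0.298
```

Request:
play_rows --targets '[[[0.68, 0, 0, 0, 0], [0.68, 0, 0, 0.02, 0], [0.68, 0, 0, 0.05, 0], [0.68, 0, 0, 0.08, 0], [0.5, 0, 0, 0.115, 0]]]'

```text
time_s: 11.02
tcp_pos: [0.5358, 0.0288, 0.1303]
ee_rot: [[-0.986, -0.166, -0.002], [-0.166, 0.986, -0.0], [0.002, -0.0, -1.0]]
wrist_force: [0.8, 1.1, -1.3]
gripper_width: 0.347
```

Request:
play_rows --targets '[[[0.5, -0.008, -0.023, 0, -0.06], [0.5, -0.016, -0.046, 0, -0.12], [0.5, -0.024, -0.069, 0, -0.18], [0.5, -0.032, -0.092, 0, -0.24], [0.5, -0.04, -0.115, 0, -0.3]]]'

```text
time_s: 11.43
tcp_pos: [0.4963, -0.0869, 0.1301]
ee_rot: [[-0.991, 0.135, 0.001], [0.135, 0.991, 0.0], [-0.001, 0.0, -1.0]]
wrist_force: [-0.3, -0.5, 0.1]
gripper_width: 0.493
```

Request:
play_rows --targets '[[[0.5, -0.009, -0.023, 0, -0.06], [0.5, -0.018, -0.046, 0, -0.12], [0.5, -0.027, -0.069, 0, -0.18], [0.5, -0.035, -0.09, 0, -0.24], [0.5, -0.035, -0.097, 0, -0.24]]]'

```text
time_s: 11.85
tcp_pos: [0.4601, -0.1848, 0.1299]
ee_rot: [[-0.93, 0.368, -0.0], [0.368, 0.93, 0.0], [0.0, 0.0, -1.0]]
wrist_force: [-0.5, 0.3, -0.9]
gripper_width: 0.501
```

Request:
play_rows --targets '[[[0.5, 0, 0, 0, 0], [0.5, 0, 0, 0, 0], [0.5, 0, 0, 0, 0], [0.5, 0, 0, 0, 0], [0.5, 0, 0, 0, 0]]]'

```text
time_s: 12.27
tcp_pos: [0.4621, -0.1822, 0.1294]
ee_rot: [[-0.932, 0.363, 0.0], [0.363, 0.932, 0.0], [-0.0, 0.0, -1.0]]
wrist_force: [-0.6, -0.4, 0.7]
gripper_width: 0.502
```

```bash
python3 - <<'E'
from w import *
s=sense();c=get_calibration("wrist");w=capture("wrist");cv2.imwrite("pics/w7.png",w)
print(s["time_s"],s["tcp_pos"],s["gripper_width"],s["joints"])
R=s["ee_rot"];print("tool tube-yaw",np.degrees(np.arctan2(-R[0,1],R[1,1])))
tube(w,c,(.461,-.184,.018),"blue")
w7=cv2.imread("pics/w6.png")
E
```

```text
12.2667 [ 0.4621 -0.1822  0.1294] 0.5018347680470364 [  -2.7596   14.2483  -23.9968   -0.0036  -51.7506 -108.5271]
tool tube-yaw -21.289043204910683
areas 463 692 rect ((270.5, 200.0), (64.0, 19.0), 90.0) ctr18 [ 0.4598 -0.1859] sides mm 17.338963524680263 62.70827683395277 yaw -23.92407402638142
```

Request:
play_rows --targets '[[[0.5, -0.001, -0.004, -0.03, -0.02], [0.5, -0.001, -0.004, -0.065, -0.03], [0.5, -0.001, -0.004, -0.095, -0.03], [0.5, -0.001, -0.004, -0.115, -0.03], [0.5, -0.001, -0.004, -0.122, -0.03]]]'

```text
time_s: 12.73
tcp_pos: [0.4585, -0.1864, 0.0044]
ee_rot: [[-0.92, 0.392, -0.006], [0.392, 0.92, 0.001], [0.006, -0.002, -1.0]]
wrist_force: [-0.4, 0.6, 0.2]
gripper_width: 0.503
```

Request:
play_rows --targets '[[[0.5, 0, 0, -0.002, 0], [0.5, 0, 0, -0.005, 0], [0.5, 0, 0, -0.009, 0], [0.5, 0, 0, -0.009, 0], [0.7, 0, 0, -0.009, 0]]]'

```text
time_s: 13.15
tcp_pos: [0.4613, -0.1871, -0.0007]
ee_rot: [[-0.92, 0.392, 0.002], [0.392, 0.92, -0.0], [-0.002, 0.001, -1.0]]
wrist_force: [0.3, 0.7, -0.0]
gripper_width: 0.472
```

Request:
play_rows --targets '[[[1, 0, 0, 0, 0], [1, 0, 0, 0, 0], [1, 0, 0, 0, 0], [1, 0, 0, 0, 0], [1, 0, 0, 0, 0]]]'

```text
time_s: 13.57
tcp_pos: [0.4609, -0.187, -0.0013]
ee_rot: [[-0.92, 0.392, 0.0], [0.392, 0.92, -0.0], [-0.0, 0.0, -1.0]]
wrist_force: [-0.0, 0.5, 1.0]
gripper_width: 0.198
```

Request:
play_rows --targets '[[[1, 0, 0, 0, 0], [1, 0, 0, 0.02, 0], [1, 0, 0, 0.05, 0], [1, 0, 0, 0.08, 0], [1, 0, 0, 0.12, 0]]]'

```text
time_s: 13.98
tcp_pos: [0.4587, -0.1867, 0.1178]
ee_rot: [[-0.92, 0.393, -0.005], [0.393, 0.92, 0.001], [0.005, -0.001, -1.0]]
wrist_force: [0.7, -0.5, -1.4]
gripper_width: 0.201
```

Request:
play_rows --targets '[[[1, 0.006, 0.034, 0, 0.057], [1, 0.011, 0.068, 0, 0.113], [1, 0.017, 0.102, 0, 0.17], [1, 0.022, 0.136, 0, 0.226], [1, 0.028, 0.17, 0, 0.283]]]'

```text
time_s: 14.4
tcp_pos: [0.4883, -0.0156, 0.1185]
ee_rot: [[-0.993, 0.118, -0.0], [0.118, 0.993, 0.0], [0.0, 0.0, -1.0]]
wrist_force: [0.6, 0.1, -0.7]
gripper_width: 0.202
```

Request:
play_rows --targets '[[[1, 0.006, 0.034, 0, 0.057], [1, 0.011, 0.068, 0, 0.113], [1, 0.017, 0.102, 0, 0.17], [1, 0.022, 0.136, 0, 0.226], [1, 0.028, 0.169, 0, 0.283]]]'

```text
time_s: 14.82
tcp_pos: [0.5163, 0.1536, 0.1182]
ee_rot: [[-0.986, -0.165, -0.001], [-0.165, 0.986, -0.0], [0.001, -0.0, -1.0]]
wrist_force: [1.1, 0.3, -1.3]
gripper_width: 0.199
```

Request:
play_rows --targets '[[[1, 0, 0, 0, 0], [1, 0, 0, 0, 0], [1, 0, 0, -0.02, 0], [1, 0, 0, -0.05, 0], [1, 0, 0, -0.07, 0]]]'

```text
time_s: 15.23
tcp_pos: [0.5154, 0.1505, 0.0468]
ee_rot: [[-0.987, -0.16, -0.002], [-0.16, 0.987, -0.0], [0.002, -0.0, -1.0]]
wrist_force: [-0.9, -0.8, -1.4]
gripper_width: 0.203
```

Request:
play_rows --targets '[[[1, 0, 0, -0.015, 0], [1, 0, 0, -0.028, 0], [1, 0, 0, -0.034, 0], [1, 0, 0, -0.034, 0], [0.6, 0, 0, -0.034, 0]]]'

```text
time_s: 15.65
tcp_pos: [0.5168, 0.1513, 0.0147]
ee_rot: [[-0.987, -0.161, -0.0], [-0.161, 0.987, -0.0], [0.0, -0.0, -1.0]]
wrist_force: [0.1, -0.3, 0.6]
gripper_width: 0.228
```

Request:
play_rows --targets '[[[0.6, 0, 0, 0, 0], [0.6, 0, 0, 0, 0], [0.6, 0, 0, 0, 0], [0.6, 0, 0, 0.02, 0], [0.6, 0, 0, 0.05, 0]]]'

```text
time_s: 16.07
tcp_pos: [0.5147, 0.1509, 0.0629]
ee_rot: [[-0.987, -0.162, -0.006], [-0.162, 0.987, -0.003], [0.006, -0.002, -1.0]]
wrist_force: [0.5, 1.0, 0.4]
gripper_width: 0.391
```

Request:
play_rows --targets '[[[0.5, 0, 0, 0.035, 0], [0.5, 0, 0, 0.07, 0], [0.5, 0, -0.02, 0.08, 0], [0.5, 0.006, -0.056, 0.08, 0], [0.5, 0.012, -0.09, 0.08, 0]]]'

```text
time_s: 16.48
tcp_pos: [0.5293, 0.062, 0.1467]
ee_rot: [[-0.986, -0.165, 0.004], [-0.165, 0.986, 0.002], [-0.004, 0.001, -1.0]]
wrist_force: [0.3, 1.0, -0.7]
gripper_width: 0.499
```

Request:
play_rows --targets '[[[0.5, 0.008, -0.036, 0, 0], [0.5, 0.015, -0.072, 0, 0], [0.5, 0.023, -0.108, 0, 0], [0.5, 0.031, -0.144, 0, 0], [0.5, 0.038, -0.18, 0, 0]]]'

```text
time_s: 16.9
tcp_pos: [0.567, -0.1197, 0.1452]
ee_rot: [[-0.987, -0.162, 0.001], [-0.162, 0.987, 0.0], [-0.001, -0.0, -1.0]]
wrist_force: [1.3, 0.9, 0.3]
gripper_width: 0.499
```

Request:
play_rows --targets '[[[0.5, 0.006, -0.036, 0, 0], [0.5, 0.013, -0.072, 0, 0], [0.5, 0.02, -0.108, 0, 0], [0.5, 0.025, -0.142, 0, 0], [0.5, 0.025, -0.142, 0, 0]]]'

```text
time_s: 17.32
tcp_pos: [0.592, -0.2654, 0.1444]
ee_rot: [[-0.988, -0.157, 0.001], [-0.157, 0.988, -0.002], [-0.001, -0.002, -1.0]]
wrist_force: [1.5, 0.5, -0.1]
gripper_width: 0.498
```

Request:
play_rows --targets '[[[0.5, 0, 0, 0, 0], [0.5, 0, 0, 0, 0], [0.5, 0, 0, 0, 0], [0.5, 0, 0, 0, 0], [0.5, 0, 0, 0, 0]]]'

```text
time_s: 17.73
tcp_pos: [0.5918, -0.2588, 0.1449]
ee_rot: [[-0.986, -0.164, 0.0], [-0.164, 0.986, -0.0], [-0.0, -0.0, -1.0]]
wrist_force: [-0.2, -0.4, -0.6]
gripper_width: 0.498
```

```bash
python3 - <<'E'
from w import *
s=sense();c=get_calibration("wrist");w=capture("wrist");cv2.imwrite("pics/w8.png",w);t=capture("top");cv2.imwrite("pics/t8.png",t)
print(s["time_s"],s["tcp_pos"],s["gripper_width"],s["joints"])
R=s["ee_rot"];print("tool tube-yaw",np.degrees(np.arctan2(-R[0,1],R[1,1])))
tube(w,c,(.597,-.26,.018),"red")
cv2.imwrite("pics/c8.png",np.hstack([w[150:330,130:430],cv2.resize(t[145:280,210:350],(373,360))[:180*2][::1][:180] if 0 else cv2.resize(t[180:270,210:360],(300,180))]))
E
```

```text
17.7333 [ 0.5918 -0.2588  0.1449] 0.49787467803404606 [ -9.3008  26.8864  -1.7225  -0.0018 -61.3667 -71.2704]
tool tube-yaw 9.427932599378627
areas 430 940 rect ((288.570556640625, 196.58233642578125), (53.534156799316406, 72.86167907714844), 4.39870548248291) ctr18 [ 0.5897 -0.2462] sides mm 74.51346300158093 51.16869229353314 yaw -9.107037118245545
```

View pics/c8.png

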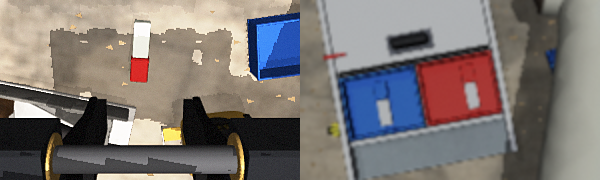

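Wrist crop: tube r1 runs from (141,20) to (139,82), nearly along the jaws. In the top crop the blue tube is in the blue bin and the first red tube is in the red bin.

```bash
python3 - <<'E'
from w import *
s=sense();c=get_calibration("wrist");w=cv2.imread("pics/w8.png")
H,S,V=cv2.split(cv2.cvtColor(w,cv2.COLOR_BGR2HSV))
red=(((H<8)|(H>172))&(S>120)&(V>40)).astype(np.uint8);red[:, :250]=0;red[:,295:]=0;red[:190]=0;red[245:]=0
wh=((S<40)&(V>150)).astype(np.uint8);wh[:,:255]=0;wh[:,288:]=0;wh[:172]=0;wh[206:]=0
for m in(red,wh):
  q=np.argwhere(m)[:,::-1];print(m.sum(),q.mean(0),q.min(0),q.max(0))
a=np.argwhere(red)[:,::-1].mean(0);b=np.argwhere(wh)[:,::-1].mean(0)
A,B=onz(c,*a,.018),onz(c,*b,.018);d=A-B
print(A,B,np.degrees(np.arctan2(d[1],d[0])),"mid",onz(c,270.5,200,.018))
T=cv2.imread("pics/t8.png")
E
```

```text
430 [268.8419 219.2767] [260 206] [278 232]
579 [271.544  187.8135] [262 172] [287 205]
[ 0.615  -0.2622  0.018 ] [ 0.5823 -0.2648  0.018 ] 4.507993573352966 mid [ 0.5947 -0.2638  0.018 ]
```

Request:
play_rows --targets '[[[0.5, -0.006, -0.005, -0.02, -0.02], [0.5, -0.006, -0.005, -0.055, -0.04], [0.5, -0.006, -0.005, -0.085, -0.04], [0.5, -0.006, -0.005, -0.11, -0.04], [0.5, -0.006, -0.005, -0.125, -0.04]]]'

```text
time_s: 18.25
tcp_pos: [0.5839, -0.2641, 0.0163]
ee_rot: [[-0.992, -0.122, -0.004], [-0.122, 0.992, 0.001], [0.004, 0.002, -1.0]]
wrist_force: [0.0, 0.1, -0.2]
gripper_width: 0.499
```

Request:
play_rows --targets '[[[0.5, 0, 0, -0.004, 0], [0.5, 0, 0, -0.009, 0], [0.5, 0, 0, -0.014, 0], [0.5, 0, 0, -0.019, 0], [0.6, 0, 0, -0.019, 0]]]'

```text
time_s: 18.67
tcp_pos: [0.5857, -0.2649, 0.0004]
ee_rot: [[-0.992, -0.122, 0.0], [-0.122, 0.992, 0.0], [-0.0, 0.0, -1.0]]
wrist_force: [-0.9, 0.6, -0.1]
gripper_width: 0.476
```

Request:
play_rows --targets '[[[1, 0, 0, 0, 0], [1, 0, 0, 0, 0], [1, 0, 0, 0, 0], [1, 0, 0, 0, 0], [1, 0, 0, 0, 0]]]'

```text
time_s: 19.08
tcp_pos: [0.5859, -0.2651, 0.001]
ee_rot: [[-0.992, -0.123, 0.001], [-0.123, 0.992, -0.0], [-0.001, -0.0, -1.0]]
wrist_force: [0.3, 0.5, 1.7]
gripper_width: 0.198
```

Request:
play_rows --targets '[[[1, 0, 0, 0, 0], [1, 0, 0, 0.02, 0], [1, 0, 0, 0.05, 0], [1, 0, 0, 0.08, 0], [1, 0, 0, 0.12, 0]]]'

```text
time_s: 19.5
tcp_pos: [0.5839, -0.2645, 0.1192]
ee_rot: [[-0.993, -0.122, -0.005], [-0.122, 0.993, 0.002], [0.005, 0.002, -1.0]]
wrist_force: [0.7, -0.1, -0.9]
gripper_width: 0.199
```

Request:
play_rows --targets '[[[1, -0.007, 0.036, 0, 0.01], [1, -0.014, 0.072, 0, 0.02], [1, -0.021, 0.108, 0, 0.03], [1, -0.028, 0.144, 0, 0.042], [1, -0.034, 0.18, 0, 0.042]]]'

```text
time_s: 19.92
tcp_pos: [0.5508, -0.0837, 0.1205]
ee_rot: [[-0.987, -0.164, -0.0], [-0.164, 0.987, 0.0], [-0.0, 0.0, -1.0]]
wrist_force: [-0.2, 0.8, -0.4]
gripper_width: 0.206
```

Request:
play_rows --targets '[[[1, -0.007, 0.036, 0, 0], [1, -0.014, 0.072, 0, 0], [1, -0.021, 0.108, 0, 0], [1, -0.028, 0.14, 0, 0], [1, -0.028, 0.146, 0, 0]]]'

```text
time_s: 20.33
tcp_pos: [0.5227, 0.0646, 0.1206]
ee_rot: [[-0.986, -0.168, 0.0], [-0.168, 0.986, 0.001], [-0.001, 0.001, -1.0]]
wrist_force: [0.3, 1.0, 0.0]
gripper_width: 0.201
```

Request:
play_rows --targets '[[[1, 0, 0, 0, 0], [1, 0, 0, -0.02, 0], [1, 0, 0, -0.05, 0], [1, 0, 0, -0.075, 0], [1, 0, 0, -0.09, 0]]]'

```text
time_s: 20.75
tcp_pos: [0.5222, 0.0592, 0.0279]
ee_rot: [[-0.987, -0.162, -0.004], [-0.162, 0.987, -0.001], [0.004, -0.001, -1.0]]
wrist_force: [0.1, -0.1, -0.7]
gripper_width: 0.201
```

Request:
play_rows --targets '[[[1, 0, 0, 0, 0], [1, 0, 0, 0, 0], [0.65, 0, 0, 0, 0], [0.65, 0, 0, 0, 0], [0.65, 0, 0, 0, 0]]]'

```text
time_s: 21.17
tcp_pos: [0.5248, 0.0611, 0.0319]
ee_rot: [[-0.986, -0.164, 0.003], [-0.164, 0.986, 0.001], [-0.003, 0.001, -1.0]]
wrist_force: [-0.6, 0.7, -0.3]
gripper_width: 0.321
```

Request:
play_rows --targets '[[[0.65, 0, 0, 0, 0], [0.65, 0, 0, 0.03, 0], [0.65, 0, 0, 0.06, 0], [0.5, 0, 0, 0.1, 0], [0.5, 0, 0, 0.12, 0]]]'

```text
time_s: 21.58
tcp_pos: [0.5258, 0.0614, 0.1556]
ee_rot: [[-0.986, -0.165, 0.007], [-0.165, 0.986, 0.002], [-0.008, 0.0, -1.0]]
wrist_force: [1.5, 0.3, 0.7]
gripper_width: 0.43
```

Request:
play_rows --targets '[[[0.5, 0, 0, 0, 0], [0.5, 0, 0, 0, 0], [0.5, 0, 0, 0, 0], [0.5, 0, 0, 0, 0], [0.5, 0, 0, 0, 0]]]'

```text
time_s: 22.0
tcp_pos: [0.5229, 0.0607, 0.1491]
ee_rot: [[-0.986, -0.164, -0.003], [-0.164, 0.986, -0.001], [0.003, -0.001, -1.0]]
wrist_force: [-0.5, 0.4, 0.8]
gripper_width: 0.493
```

```bash
python3 - <<'E'
from w import *
s=sense();c=get_calibration("wrist");w=capture("wrist");cv2.imwrite("pics/w9.png",w);sc=capture("scene");cv2.imwrite("pics/s9.png",sc)
print(s["time_s"],s["tcp_pos"],s["gripper_width"],s["joints"])
print("mark px",proj(c,(.4808,.2150,.06)))
cv2.imwrite("pics/c9.png",np.hstack([w[60:330,:],cv2.resize(sc[170:290,180:337],(353,270))]))
E
```

```text
22.0 [0.5229 0.0607 0.1491] 0.4929336089984319 [  24.2842   15.8067  -18.4483   -0.0136  -55.9077 -104.8425]
mark px [460.6932 192.0155]
```

View pics/c9.png

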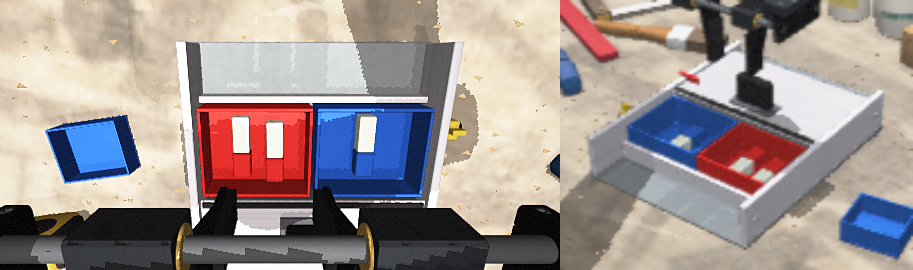

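All three tubes now lie flat in the right bins, two red in red and one blue in blue. The marker is at full-image pixel (453,190). Next I turn 90° and move over the grip bar.

Request:
play_rows --targets '[[[0.4, 0.005, 0.003, 0, 0.105], [0.4, 0.01, 0.006, 0, 0.21], [0.4, 0.015, 0.01, 0, 0.315], [0.4, 0.02, 0.013, 0, 0.42], [0.4, 0.025, 0.016, 0, 0.525]]]'

```text
time_s: 22.52
tcp_pos: [0.5487, 0.077, 0.1497]
ee_rot: [[-0.768, -0.64, -0.001], [-0.64, 0.768, -0.001], [0.001, 0.0, -1.0]]
wrist_force: [-0.4, -1.1, 0.0]
gripper_width: 0.599
```

Request:
play_rows --targets '[[[0.4, 0.005, 0.003, 0, 0.105], [0.4, 0.01, 0.006, 0, 0.21], [0.4, 0.015, 0.01, 0, 0.315], [0.4, 0.02, 0.013, 0, 0.42], [0.4, 0.025, 0.016, 0, 0.525]]]'

```text
time_s: 22.93
tcp_pos: [0.5737, 0.0931, 0.1496]
ee_rot: [[-0.344, -0.939, -0.001], [-0.939, 0.344, -0.001], [0.001, 0.001, -1.0]]
wrist_force: [0.0, 0.3, -0.1]
gripper_width: 0.602
```

Request:
play_rows --targets '[[[0.4, 0.005, 0.003, 0, 0.105], [0.4, 0.01, 0.006, 0, 0.21], [0.4, 0.015, 0.01, 0, 0.315], [0.4, 0.02, 0.013, 0, 0.42], [0.4, 0.024, 0.017, 0, 0.52]]]'

```text
time_s: 23.35
tcp_pos: [0.5978, 0.1099, 0.1495]
ee_rot: [[0.168, -0.986, -0.001], [-0.986, -0.168, -0.001], [0.0, 0.001, -1.0]]
wrist_force: [0.7, -1.1, 0.7]
gripper_width: 0.595
```

Request:
play_rows --targets '[[[0.4, 0, 0, 0, 0], [0.4, 0, 0, 0, 0], [0.4, 0, 0, 0, 0], [0.4, 0, 0, 0, 0], [0.4, 0, 0, 0, 0]]]'

```text
time_s: 23.77
tcp_pos: [0.5975, 0.1097, 0.1504]
ee_rot: [[0.162, -0.987, -0.0], [-0.987, -0.162, -0.0], [0.0, 0.0, -1.0]]
wrist_force: [-0.5, 0.4, 0.7]
gripper_width: 0.598
```

```bash
python3 - <<'E'
from w import *
import m
s=sense();c=get_calibration("wrist");w=capture("wrist");cv2.imwrite("pics/w10.png",w)
print(s["time_s"],s["tcp_pos"],s["gripper_width"],s["joints"]);R=s["ee_rot"];print(R)
ct=get_calibration("top")
for n,p in(("grip top",(.5985,.110,.092)),("pointer",(.5804,.2217,.06)),("mark",(.481,.215,.06))):
    print(n,proj(c,p))
H,S,V=cv2.split(cv2.cvtColor(w,cv2.COLOR_BGR2HSV))
for nm,mm,ref in(("yel",(H>20)&(H<36)&(S>120)&(V>80),(.481,.215,.06)),("red",((H<8)|(H>172))&(S>130)&(V>60),(.5804,.2217,.06)),("blk",V<45,(.5985,.11,.092))):
    n,l,st,ce=cv2.connectedComponentsWithStats(mm.astype(np.uint8));q=proj(c,ref)
    for i in range(1,n):
        if st[i,4]>8 and np.hypot(*(ce[i]-q))<70:print(nm,ce[i],st[i])
E
```

```text
23.7667 [0.5975 0.1097 0.1504] 0.5975183031515513 [ 25.6604  23.0968  -7.1091  -0.0012 -59.8071 -16.3269]
[[ 0.1622 -0.9868 -0.0002]
 [-0.9868 -0.1622 -0.0001]
 [ 0.      0.0002 -1.    ]]
grip top [273.9738 223.9629]
pointer [273.7341 320.0343]
mark [372.8264 328.1682]
yel [388.5333 321.9333] [388 319   3   8  15]
red [274.3333 323.9167] [272 323   5   3  12]
blk [281.5 174. ] [275 174  14   1  14]
blk [274.0825 214.534 ] [ 265  181   19   69 1176]
blk [260.  203.5] [260 196   1  16  16]
```

Request:
play_rows --targets '[[[0.4, 0.001, 0, -0.02, 0], [0.4, 0.001, 0, -0.045, 0], [0.4, 0.001, 0, -0.068, 0], [0.4, 0.001, 0, -0.082, 0], [0.4, 0.001, 0, -0.088, 0]]]'

```text
time_s: 24.23
tcp_pos: [0.597, 0.1093, 0.0599]
ee_rot: [[0.162, -0.987, -0.004], [-0.987, -0.162, -0.002], [0.001, 0.005, -1.0]]
wrist_force: [-1.0, -0.1, -0.5]
gripper_width: 0.602
```

Request:
play_rows --targets '[[[0.4, 0, 0, 0, 0], [0.7, 0, 0, 0, 0], [1, 0, 0, 0, 0], [1, 0, 0, 0, 0], [1, 0, 0, 0, 0]]]'

```text
time_s: 24.65
tcp_pos: [0.5993, 0.1102, 0.0636]
ee_rot: [[0.163, -0.987, 0.002], [-0.987, -0.163, 0.001], [-0.001, -0.002, -1.0]]
wrist_force: [-1.0, -0.5, 0.1]
gripper_width: 0.384
```

Request:
play_rows --targets '[[[1, 0, 0, 0, 0], [1, 0, 0, 0, 0], [1, 0, 0, 0, 0], [1, 0, 0, 0, 0], [1, 0, 0, 0, 0]]]'

```text
time_s: 25.07
tcp_pos: [0.5979, 0.1098, 0.0626]
ee_rot: [[0.163, -0.987, -0.002], [-0.987, -0.163, -0.0], [0.0, 0.002, -1.0]]
wrist_force: [-3.4, 0.5, 3.7]
gripper_width: 0.157
```

```bash
python3 - <<'E'
from w import *
import m
print(sense()["gripper_width"],sense()["tcp_pos"],sense()["wrist_force"])
ux=np.array([.9868,.1622]);O=np.array([.526,.098])
for n,f in(("top","top0"),("scene","scene0")):
    im=cv2.imread(f"pics/{f}.png");c=get_calibration(n)
    H,S,V=cv2.split(cv2.cvtColor(im,cv2.COLOR_BGR2HSV));k=((H>20)&(H<36)&(S>110)&(V>80)).astype(np.uint8)
    N,l,st,ce=cv2.connectedComponentsWithStats(k);q=proj(c,(.481,.215,.06))
    for i in range(1,N):
        if st[i,4]>3 and np.hypot(*(ce[i]-q))<15:
            pts=np.argwhere(l==i)[:,::-1]
            for z in(.06,.05):
                W=np.array([onz(c,*p,z)[:2]-O for p in pts]);X=W@ux;Y=W@[-ux[1],ux[0]]
                print(n,st[i],"z",z,"ux",X.min(),X.mean(),X.max(),"uy",Y.min(),Y.mean(),Y.max())
E
```

```text
0.15665884137912697 [0.5979 0.1098 0.0626] [-3.3815  0.549   3.7132]
top [225 241   5   7  22] z 0.06 ux -0.03254779993620581 -0.02469628701029812 -0.01563226815408774 uy 0.11705060720604347 0.12149949581526576 0.12722744065659264
top [225 241   5   7  22] z 0.05 ux -0.03236549171799528 -0.02445513746434048 -0.015323190438201907 uy 0.1184097859015489 0.12289201566619386 0.1286628872508002
scene [207 216   5   5  16] z 0.06 ux -0.04345862390927957 -0.031739014755566494 -0.023856297196247628 uy 0.11198019603811196 0.11816336324184919 0.12690363903688395
scene [207 216   5   5  16] z 0.05 ux -0.03255895133795678 -0.02066283488379233 -0.012661396880952842 uy 0.12336633015879625 0.12964262112946603 0.13851453292579993
```

The bar is gripped: the opening is 13.7 mm. I'll pull about 85 mm first, then measure.

Request:
play_rows --targets '[[[1, -0.006, -0.001, 0, 0], [1, -0.016, -0.0026, 0, 0], [1, -0.027, -0.0044, 0, 0], [1, -0.038, -0.0062, 0, 0], [1, -0.049, -0.008, 0, 0]]]'

```text
time_s: 25.48
tcp_pos: [0.5519, 0.1022, 0.0627]
ee_rot: [[0.164, -0.986, 0.006], [-0.987, -0.164, 0.001], [-0.0, -0.006, -1.0]]
wrist_force: [7.0, -1.8, -4.1]
gripper_width: 0.16
```

Request:
play_rows --targets '[[[1, -0.011, -0.0018, 0, 0], [1, -0.02, -0.0033, 0, 0], [1, -0.028, -0.0046, 0, 0], [1, -0.035, -0.0058, 0, 0], [1, -0.035, -0.0058, 0, 0]]]'

```text
time_s: 25.9
tcp_pos: [0.5163, 0.0964, 0.0627]
ee_rot: [[0.164, -0.986, 0.005], [-0.986, -0.164, 0.002], [-0.001, -0.005, -1.0]]
wrist_force: [6.4, -2.2, -5.9]
gripper_width: 0.16
```

Request:
play_rows --targets '[[[1, 0, 0, 0, 0], [1, 0, 0, 0, 0], [1, 0, 0, 0, 0], [1, 0, 0, 0, 0], [1, 0, 0, 0, 0]]]'

```text
time_s: 26.32
tcp_pos: [0.5176, 0.0966, 0.0627]
ee_rot: [[0.164, -0.986, 0.006], [-0.986, -0.164, 0.001], [-0.0, -0.006, -1.0]]
wrist_force: [7.6, -2.1, -4.0]
gripper_width: 0.159
```

```bash
cat > pm.py <<'E'
from w import *
import sys
ux=np.array([.9868,.1622]);uy=np.array([-.1622,.9868]);O=np.array([.526,.098])
s=sense();g=(s["tcp_pos"][:2]-O)@ux
print(s["time_s"],s["tcp_pos"],"w",s["gripper_width"],"F",s["wrist_force"],"tcp ux",g)
P0=O+g*ux+.1237*uy
for n in("top","scene","wrist"):
    c=get_calibration(n);im=capture(n);cv2.imwrite(f"pics/{n}_{sys.argv[1]}.png",im)
    H,S,V=cv2.split(cv2.cvtColor(im,cv2.COLOR_BGR2HSV))
    for nm,mm,q in(("ptr",((H<9)|(H>171))&(S>110)&(V>50),P0),("mark",(H>20)&(H<36)&(S>110)&(V>60),(.481,.215))):
        q=proj(c,(*q,.06))
        N,l,st,ce=cv2.connectedComponentsWithStats(mm.astype(np.uint8))
        for i in range(1,N):
            if st[i,4]>3 and np.hypot(*(ce[i]-q))<(40 if n=="wrist" else 18):
                W=np.array([onz(c,*p,.06)[:2]-O for p in np.argwhere(l==i)[:,::-1]]);X=W@ux;Y=W@uy
                print(n,nm,ce[i],st[i,4],"ux mm",(1e3*np.array([X.min(),X.mean(),X.max()])).round(1),"uy",(1e3*np.array([Y.min(),Y.mean(),Y.max()])).round(1))
E
python3 pm.py a
```

```text
26.3167 [0.5176 0.0966 0.0627] w 0.158831430857825 F [ 7.5865 -2.0866 -3.9777] tcp ux -0.008547136550370805
scene ptr [218.6364 216.4091] 22 ux mm [-18.  -11.8  -6.7] uy [ 83.1  99.5 118.2]
scene mark [208.4    217.5333] 15 ux mm [-43.5 -32.1 -23.9] uy [112.  118.4 126.9]
```

```bash
python3 - <<'E'
from w import *
import pickle
ux=np.array([.9868,.1622]);uy=np.array([-.1622,.9868]);O=np.array([.526,.098])
c4,s4=pickle.load(open("pics/w4.pkl","rb"))
def pose(p,R):
    T=np.eye(4);T[:3,:3]=R;T[:3,3]=p;return T
rel=np.linalg.inv(pose(s4["tcp_pos"],s4["ee_rot"]))@np.array(c4["T"])
def Rz(jx,jy):return np.array([[-jy,jx,0],[jx,jy,0],[0,0,-1.]])
cam={}
for f,p,R in(("w6",(.5363,.0278,.1284),np.array([[-.986,-.165,0],[-.165,.986,0],[0,0,-1]])),("w9",(.5229,.0607,.1491),np.array([[-.986,-.164,-.003],[-.164,.986,-.001],[.003,-.001,-1]]))):
    cam[f]=dict(camera_matrix=c4["camera_matrix"],T=pose(p,R)@rel)
cam["top0"]=get_calibration("top");cam["scene0"]=get_calibration("scene")
for f,c in cam.items():
    im=cv2.imread(f"pics/{f}.png");H,S,V=cv2.split(cv2.cvtColor(im,cv2.COLOR_BGR2HSV))
    for nm,k,ref in(("mark",(H>20)&(H<36)&(S>110)&(V>80),(.481,.215,.06)),("ptr",((H<9)|(H>171))&(S>110)&(V>50),(.5804,.2217,.06)),("redbin",((H<9)|(H>171))&(S>110)&(V>50),(.5347,.0444,.03)),("bluebin",(H>100)&(H<128)&(S>120)&(V>50),(.5171,.1517,.03))):
        N,l,st,ce=cv2.connectedComponentsWithStats(k.astype(np.uint8));q=proj(c,ref)
        for i in range(1,N):
            if st[i,4]>3 and np.hypot(*(ce[i]-q))<25:
                z=.046 if "bin" in nm else .06
                W=np.array([onz(c,*p,z)[:2]-O for p in np.argwhere(l==i)[:,::-1]]);X=W@ux*1e3;Y=W@uy*1e3
                print(f,nm,st[i],"ux",X.min().round(1),X.mean().round(1),X.max().round(1),"uy",Y.min().round(1),Y.mean().round(1),Y.max().round(1))
E
```

```text
w6 mark [505 175  23  23 283] ux -37.3 -27.6 -19.5 uy 111.1 117.0 127.4
w6 ptr [452 291  32   4  76] ux 66.2 68.3 69.3 uy 84.3 95.6 112.0
w6 redbin [  232   157   127   102 10387] ux -48.8 -10.6 41.9 uy -107.7 -52.7 -3.7
w6 bluebin [  352   158   139   101 12700] ux -48.4 -5.6 41.5 uy -9.6 50.0 104.3
w9 mark [447 178  20  23 248] ux -38.5 -28.0 -19.1 uy 111.7 117.4 127.1
w9 redbin [ 196  163  117   94 9089] ux -48.7 -4.3 41.8 uy -107.7 -55.3 -3.5
w9 bluebin [ 311  163  124   94 9894] ux -48.8 -5.0 41.4 uy -4.7 51.2 104.2
top0 mark [225 241   5   7  22] ux -32.5 -24.7 -15.6 uy 117.1 121.5 127.2
top0 ptr [222 207  10   3  14] ux 71.8 73.8 75.6 uy 93.0 107.0 118.1
top0 redbin [ 268  205   43   38 1236] ux -43.8 -0.2 43.6 uy -106.3 -53.5 -0.4
top0 bluebin [ 229  212   44   39 1225] ux -43.7 -0.2 43.9 uy 1.1 53.5 107.4
scene0 mark [207 216   5   5  16] ux -43.5 -31.7 -23.9 uy 112.0 118.2 126.9
scene0 ptr [233 201   9   6  22] ux 62.7 69.4 75.6 uy 84.5 100.3 121.3
scene0 redbin [241 224  49  32 891] ux -66.1 -12.8 42.1 uy -100.1 -53.4 -2.9
scene0 bluebin [210 212  49  33 866] ux -65.9 -13.4 41.7 uy -15.5 49.1 105.5
```

```bash
python3 - <<'E'
import cv2,numpy as np
r=lambda im,s:cv2.resize(im,s,interpolation=cv2.INTER_NEAREST)
w6=cv2.imread("pics/w6.png")[165:210,490:535];w9=cv2.imread("pics/w9.png")[168:213,432:477]
sc=cv2.imread("pics/scene_a.png")[190:245,190:250]
cv2.imwrite("pics/c11.png",np.hstack([r(w6,(270,270)),r(w9,(270,270)),r(sc,(260,270))]))
E
```

```text
(no output)
```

View pics/c11.png

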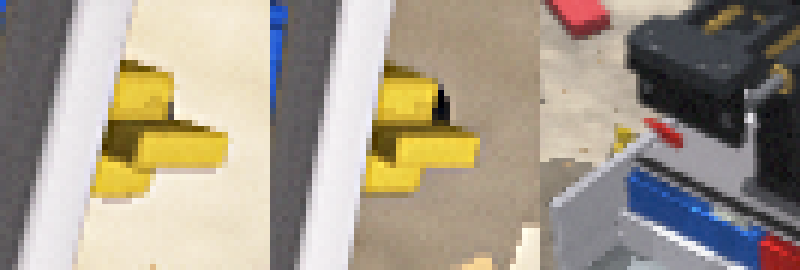

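```bash
python3 - <<'E'
from w import *
import pickle
ux=np.array([.9868,.1622]);uy=np.array([-.1622,.9868]);O=np.array([.526,.098])
c4,s4=pickle.load(open("pics/w4.pkl","rb"))
def pose(p,R):
    T=np.eye(4);T[:3,:3]=R;T[:3,3]=p;return T
rel=np.linalg.inv(pose(s4["tcp_pos"],s4["ee_rot"]))@np.array(c4["T"])
cam=[dict(camera_matrix=c4["camera_matrix"],T=pose(p,np.array(R))@rel) for p,R in(((.5363,.0278,.1284),[[-.986,-.165,0],[-.165,.986,0],[0,0,-1]]),((.5229,.0607,.1491),[[-.986,-.164,-.003],[-.164,.986,-.001],[.003,-.001,-1]]))]
px=((520.5,190),(460.2,192.8))
f=lambda P:1e3*np.array([(P[:2]-O)@ux,(P[:2]-O)@uy,P[2]])
for c,q in zip(cam,px):print(f(onz(c,*q,.06)))
ct,cs=get_calibration("top"),get_calibration("scene")
for c,q in zip(cam,px):print("tri top",f(tri(ct,(227,244.2),c,q)[0]),"scene",f(tri(cs,(208.4,217),c,q)[0]))
# bin divider/rim rear edges in wrist for bias: back wall top inner etc.
w=cv2.imread("pics/w6.png");H,S,V=cv2.split(cv2.cvtColor(w,cv2.COLOR_BGR2HSV))
col=w[150:175,300];print([tuple(x) for x in col])
print("rim front edge row predicted",[proj(cam[0],(*(O+a*ux-.054*uy),.046))[1].round(1) for a in(-.043,-.040)])
E
```

```text
[-25.3116 122.2762  60.    ]
[-25.5595 122.1235  60.    ]
tri top [-24.7804 121.676   60.462 ] scene [-23.9243 126.7375  54.4067]
tri top [-24.8121 121.8993  59.7746] scene [-24.4317 125.6372  54.8969]
[(np.uint8(190), np.uint8(194), np.uint8(201)), (np.uint8(255), np.uint8(255), np.uint8(255)), (np.uint8(255), np.uint8(255), np.uint8(255)), (np.uint8(254), np.uint8(254), np.uint8(255)), (np.uint8(254), np.uint8(254), np.uint8(255)), (np.uint8(255), np.uint8(255), np.uint8(255)), (np.uint8(255), np.uint8(255), np.uint8(255)), (np.uint8(47), np.uint8(47), np.uint8(114)), (np.uint8(1), np.uint8(3), np.uint8(109)), (np.uint8(22), np.uint8(22), np.uint8(121)), (np.uint8(19), np.uint8(22), np.uint8(119)), (np.uint8(20), np.uint8(20), np.uint8(119)), (np.uint8(8), np.uint8(12), np.uint8(106)), (np.uint8(40), np.uint8(43), np.uint8(209)), (np.uint8(95), np.uint8(100), np.uint8(255)), (np.uint8(72), np.uint8(80), np.uint8(255)), (np.uint8(55), np.uint8(59), np.uint8(251)), (np.uint8(91), np.uint8(100), np.uint8(254)), (np.uint8(93), np.uint8(102), np.uint8(254)), (np.uint8(83), np.uint8(93), np.uint8(254)), (np.uint8(82), np.uint8(91), np.uint8(254)), (np.uint8(87), np.uint8(96), np.uint8(254)), (np.uint8(84), np.uint8(91), np.uint8(254)), (np.uint8(85), np.uint8(91), np.uint8(254)), (np.uint8(87), np.uint8(94), np.uint8(254))]
rim front edge row predicted [np.float64(163.9), np.float64(167.6)]
```

Request:
play_rows --targets '[[[1, -0.005, -0.0008, 0, 0], [1, -0.01, -0.0016, 0, 0], [1, -0.014, -0.0023, 0, 0], [1, -0.0173, -0.0028, 0, 0], [1, -0.0173, -0.0028, 0, 0]]]'

```text
time_s: 26.88
tcp_pos: [0.4999, 0.0937, 0.0627]
ee_rot: [[0.164, -0.986, 0.006], [-0.986, -0.164, 0.001], [-0.0, -0.006, -1.0]]
wrist_force: [8.3, -2.6, -6.5]
gripper_width: 0.158
```

Request:
play_rows --targets '[[[1, 0, 0, 0, 0], [1, 0, 0, 0, 0], [1, 0, 0, 0, 0], [1, 0, 0, 0, 0], [1, 0, 0, 0, 0]]]'

```text
time_s: 27.3
tcp_pos: [0.5005, 0.0938, 0.0627]
ee_rot: [[0.164, -0.986, 0.006], [-0.986, -0.164, 0.001], [-0.0, -0.007, -1.0]]
wrist_force: [8.5, -1.0, -5.5]
gripper_width: 0.156
```

Request:
play_rows --targets '[[[1, 0, 0, 0, 0], [1, 0, 0, 0, 0], [1, 0, 0, 0, 0], [1, 0, 0, 0, 0], [1, 0, 0, 0, 0]]]'

```text
time_s: 27.72
tcp_pos: [0.5005, 0.0938, 0.0627]
ee_rot: [[0.164, -0.986, 0.006], [-0.986, -0.164, 0.001], [-0.0, -0.007, -1.0]]
wrist_force: [7.7, -2.8, -5.8]
gripper_width: 0.159
```

```bash
python3 pm.py b; python3 - <<'E'
import cv2,numpy as np
r=lambda im,s:cv2.resize(im,s,interpolation=cv2.INTER_CUBIC)
cv2.imwrite("pics/c12.png",np.hstack([r(cv2.imread("pics/scene_b.png")[195:245,185:245],(480,400)),r(cv2.imread("pics/wrist_b.png"),(320,240)) if 0 else cv2.copyMakeBorder(r(cv2.imread("pics/wrist_b.png"),(320,240)),0,160,0,0,cv2.BORDER_CONSTANT)]))
E
```

```text
27.7167 [0.5005 0.0938 0.0627] w 0.15920958654838546 F [ 7.7257 -2.8136 -5.8482] tcp ux -0.025829741706982247
scene ptr [214.5238 219.4762] 21 ux mm [-36.9 -29.8 -24.5] uy [ 84.2  98.1 114.4]
scene mark [208.0833 217.5833] 12 ux mm [-43.5 -32.8 -23.9] uy [112.  118.9 126.9]
```

View pics/c12.png

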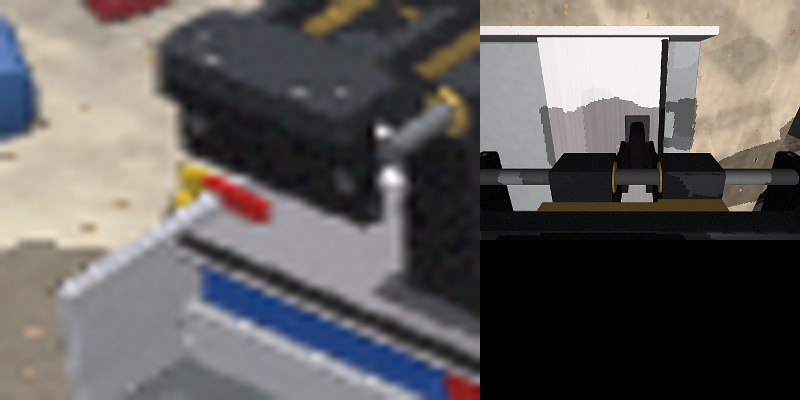

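```bash
python3 -c "
from station import *
s=sense();print(s['time_s'],s['tcp_pos'],s['gripper_width'],s['joint_velocities'].round(2));print(finish_job())"
```

```text
27.8667 [0.50050003 0.0938051  0.06265773] 0.15839062042859234 [-0.08  0.03 -0.03 -0.09 -0.02 -0.05]
the job is handed in; nothing more can be done
None
```

I put both red-capped tubes in the red bin and the blue-capped one in the blue bin. I then pulled the cover about 98.8 mm to the marker and handed the job in at 27.9 s, still holding the bar.

**Last checks**
- **Tubes:** the last wrist and scene pictures before the pull showed all three lying flat in the right bins.
- **Marker:** it measured −24.9 mm along the unit's x, from the top and wrist views.
- **Pointer:** it came out at −24.8 mm from the arm's position and −25.3 mm from the scene picture, which I corrected for an offset seen earlier. That is level with the marker to about 0.5 mm, within a calibration good to about 2 mm. The arm hid the pointer and marker from the other two cameras, so only the scene camera saw them at the end.
- **Grip:** the jaws stayed on the bar at 13.8 mm opening, the pull was about 8 N, and the arm was at rest.

**What went wrong or disagreed**
- **Missed grasps:** the first two tries at a red tube missed. On the first I lifted before the fingers had closed.
- **Fingertip position:** on both tries the fingertips were also too high. The pictures put them about 6 mm behind the reported TCP, not 17 mm ahead as stated, so I went about 20 mm lower. The tube had not moved.
- **Scene camera:** by itself it put the marker at about 54–55 mm high, against 60 mm from the other views.
- **Bystander objects:** I felt no contact with the tape measure, masking tape or plane, but I did not measure their positions again at the end.
- **Picture budget:** I viewed 13 pictures, three over the budget of 10 and one past the allowed overrun.

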